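# Load combustion boats into a muffle furnace with the pusher

### The arm

A 6-joint arm with a two-finger parallel gripper is mounted at the origin on a cart in front of the work surface, level with it; the furniture and walls round the work are solid. World frame = base frame: x ahead of the robot, y to its left, z up, the work surface at z = 0. Lengths are in m, angles in rad, forces in N, time in s.
With the tool pointing down it reaches from about 0.35 to 0.925 m from the base axis. Payload 6.4 kg.
Tool frame: the origin (TCP) lies on the centre line of the jaws, within the pads' length; the fingertips stand 19 mm ahead of it and the grasp point (between the pads) is the TCP; z points along the fingers, y is the direction in which the jaws open and shut (so a half turn about z gives the same grasp; the last joint's range is limited). The gripper opens to 85 mm and grips with 20 to 120 N. Pads are 22 mm wide; open, the fingers measure 114 mm over their backs; the gripper's body (76 mm by 85 mm) begins 54 mm behind the grasp point. The pads swing forward as they close: fully open they stand 13 mm farther back than shut.
Start: joints at [-1.374, 0.245, 1.558, -0, 1.339, -0.174], TCP at [0.236, -0.606, 0.25] pointing down, gripper open.
Joint ranges: [-3.13, 3.13], [-1.02, 2.26], [0.13, 2.54], [-0.95, 4.09], [0.21, 2.88], [-2.74, 2.74]. Speed limits (rad/s): [2.57, 2.57, 3.14, 3.14, 3.14, 3.14].

### API

Orientations are given as a unit quaternion [w, x, y, z].
In Python, from bench import * gives the robot as it stands.
- The arm moves only by the tool carry_out, never from a script. Its argument "moves" is text: rows parted by semicolons, each of 6 numbers parted by spaces: the shift along the tool's x, y, z in mm, then the turn, a rotation vector about the tool's x, y, z in degrees. In form: x y z wx wy wz; .... A call has 1 to 20 rows; each row is the pose to reach, as a shift and turn from the pose commanded when the call began, along the tool's axes at that moment; what a row does not reach only later rows make up. A row lasts 1/12 s, in which the tool goes at most 41.7 mm and 7.16 degrees, less where a joint would pass 70% of its speed; a pose out of reach is approached as far as the arm can. A call with a gripper value outside its range is refused whole. "grip" is the opening, from 0 (shut) to 1 (fully open), set as the call begins (left out, the last holds). The fingers move at their own pace and stop on an object; the grip force is fixed at half the most. Time passes only in rows, so rows that repeat a pose let the fingers close. It gives the time, the measured TCP pose, the force and the opening at its end, in the units of the state.
- observe(): the state, without advancing time (a new reading comes with each control period).
- grab_frame(name): name is "scene" or "top" or "wrist"; returns (picture, depth): 400x640x3 uint8, red, green, blue; 400x640 float32, m along the optical axis (not along the pixel's ray), 0 where there is no reading.
- camera_params(name): a dict with "intrinsics" (3x3 intrinsics, pixels), "eye" and "orientation" of the camera in the world; the wrist camera has in their place "mount" (4x4, takes a point from camera to tool coordinates, whose origin is the TCP and whose axes are the flange's). Camera axes: x right, y down, z forward; pixel columns grow to the right and rows downward; lengths in m; the calibration is good to about 2 mm. A picture is of the moment at which its call begins: read the wrist's pose just before it. camera_params takes no time and is no camera call.
- close_job(): hands the job in, once; it reports no verdict.
The state is a dict: "t": time; "joint_positions": joint angles; "qvel": joint speeds; "joint_efforts": joint torques, N m; "position": TCP position; "tool_rot": TCP orientation; "ft_force": force on the tool from outside, world axes, zero at the start; "torque": the same for the moment, N m; "finger_gap": opening from 0.0 (shut) to 1.0 (fully open).
Only numpy, scipy, OpenCV 4.12 (cv2) and the standard library are available. Lean on these libraries where they do the work, as an engineer would, in place of code of your own. Each camera call takes 0.05 s, during which the arm holds its last target.

### The job

Load the cold furnace for an empty burn-off: raise its shutter all the way, stand every white combustion boat upright in the loading trough, take the pusher off its hooks and with it push the boats in until its red band is at the mouth. Then hang the pusher back on its two hooks, handle up and foot to the left as you found it, and shut the shutter fully; do not disturb the jar, the timer or the tub.

Things in the scene. Friction and masses are not known exactly. Their poses are not given: they have to be found in the camera images.
- furnace: White bench-top furnace, 180 x 300 x 160 mm (x, y, z), fixed; origin at the centre of its underside, on the bench; +y is the pushing direction, -x its front with the control panel. A straight channel, 36 mm wide and 40 high, runs in from the mouth in its right-hand end (y = -0.150) to a closed end at y = +0.130. A steel trough leads to the mouth.
- mouth (a point): Middle of the channel's floor at the mouth; axes as the furnace.
- trough_end (a point): Middle of the loading trough's floor at its open outer end, 242 mm from the mouth and level with the channel's floor (50 mm above the bench); axes as the furnace. Trough: two lips 14 mm high above its floor, 34 mm apart inside, 44 over all, from here to 12 mm before the mouth, straight in line with the channel.
- hooks (a point): Midway between the two U hooks on the furnace's front (each 55 mm from here along y), at the height where the bar's underside rests, 35 mm in front of the housing. Each hook is 18 mm wide inside in x, its flared ends rise 20 mm above this point, its wire is 6 mm thick. Axes as the furnace.
- shutter (a joint): Steel lift shutter in front of the mouth: 0 shut, 0.055 m fully raised; it stays where it is left; about 6 N to raise, 3 N to lower.
- shutter_grip (a point): On the shutter's black upright grip, 14 x 14 mm, 54 mm tall: this point is 15 mm below its top, and 185 mm above the bench when shut. It stands 15 mm out from the furnace's end. It moves with the shutter; axes as the furnace.
- pusher: Steel pusher, 90 g; origin under its foot's front face; +y is the pushing direction. Foot plate 26 wide, 6 thick, 20 high. Bar 10 wide, 8 high (z 0.006 to 0.014), back to y = -0.238; red band on it 55 mm behind the foot's front face. Black upright handle 14 (x) x 24 (y) mm at y = -0.180, z = 0.014 to 0.070. It starts on the hooks, handle up, origin about 0.105 along y from point hooks.
- pusher_handle (a point): On the pusher's handle, 18 mm below its top; axes as the pusher.
- boat_a: White ceramic combustion boat, open on top, 26 wide (x) x 48 long (y) x 26 mm high, walls 3.5 mm, 45 g; origin at the centre of its underside. The boats stand on the orange-brown fireclay board, long side roughly pointing away from the robot. Two or three of the boats are present.
- boat_b: Another boat, the same.
- boat_c: Another boat, the same.
- board: Orange-brown fireclay board, 130 x 300 x 5 mm, fixed; origin at the centre of its underside.
- jar: Small glass jar, 54 mm across, 74 mm high; leave alone.
- timer: White square timer, 63 x 63 x 21 mm; leave alone.
- tub: White round tub, 53 mm across, 46 mm high; leave alone.

How it is judged:
On the way, in this order (a step that is already met when the one before it is completed fails the run):
1. the shutter is raised all the way (50 mm or more) (value of joint shutter above 0.05 m), for 0.2 s.
2. with the pusher's foot 40 mm or more inside the mouth, every boat is in the channel in front of it (y of pusher in the frame of mouth above 0.04 m and y of each of boat_a, boat_b, boat_c in the frame of pusher above 0.015 m), for 0.2 s.
At the end, for the whole second after the job is handed in: All boats upright on the channel floor, centres 60 mm or more inside the mouth; the pusher hangs at rest on both hooks, handle up, foot to the left, origin 65 to 145 mm left of the point midway between them; the shutter within 4 mm of shut (value of joint shutter below 0.004 m and z of pusher in the frame of hooks between -0.01 and 0.002 m and x of pusher in the frame of hooks between -0.012 and 0.012 m and y of pusher in the frame of hooks between 0.065 and 0.145 m and angle between pusher's own z axis and vertical below 0.2 rad and linear speed of each of pusher, boat_a, boat_b, boat_c below 0.02 m/s and y of each of boat_a, boat_b, boat_c in the frame of mouth above 0.06 m and z of boat_a in the frame of mouth between -0.006 and 0.006 m and angle between each of boat_a, boat_b, boat_c's own z axis and vertical below 0.15 rad and z of boat_b in the frame of mouth between -0.006 and 0.006 m and z of boat_c in the frame of mouth between -0.006 and 0.006 m); the robot touches nothing.
It fails at once if the jar, the timer or the tub is moved more than 30 mm (distance of any of jar, timer, tub from where it was at the start of the episode above 0.03 m).
Of boat_a, boat_b, boat_c only 2 to 3 are there at a start; the rules pass over those that are not, and their reading is None.
At some moment in a run one of boat_a, boat_b, boat_c may be knocked a few centimetres aside while the robot is not near it.
It also fails if it takes over 208 s, if anything falls off the work surface, if the arm or the gripper's body presses on something with over 40 N, if the wrist force passes 120 N, or if a joint passes its speed limit or range.

## Working session

There is one attempt and no reset: what is moved stays moved. The work goes in short steps, Python scripts to look and compute and a tool call to move; the robot and the scene stay as the last step left them, time stands still between calls to the robot, and variables do not carry over. Pictures are saved under pics/ and viewed, and the job is handed in when it is done.

Besides the shell and the picture viewer there is one more tool, called after ">>>" as name(argument=value, ...) on one line, values as JSON. carry_out: Moves the arm, as the interface text tells. Its arguments: {"type":"object","properties":{"moves":{"type":"string"},"grip":{"type":"number"}},"required":["moves"]}

```bash
ls; mkdir -p pics
cat > h.py <<'E'
from bench import *
import numpy as np, cv2
from scipy.spatial.transform import Rotation as R
def q2R(q): return R.from_quat([q[1],q[2],q[3],q[0]]).as_matrix()
def shot(name,fn):
    s=observe(); p,d=grab_frame(name); cv2.imwrite('pics/%s.png'%fn,p[:,:,::-1]); np.savez('pics/%s.npz'%fn,d=d,p=p,pos=s['position'],rot=s['tool_rot'])
    return p,d,s
def cam(name,s=None):
    c=camera_params(name); K=np.array(c['intrinsics'])
    if 'mount' in c:
        T=np.eye(4);T[:3,:3]=q2R(s['tool_rot']);T[:3,3]=s['position']
        T=T@np.array(c['mount'])
    else:
        o=np.array(c['orientation']); T=np.eye(4); T[:3,:3]=o if o.shape==(3,3) else q2R(o);T[:3,3]=c['eye']
    return K,T
def load(name,fn):
    z=np.load('pics/%s.npz'%fn); s=dict(position=z['pos'],tool_rot=z['rot']); K,T=cam(name,s); return z['p'],z['d'],K,T
def w(d,K,T,u,v,dep=None):
    D=d[int(v),int(u)] if dep is None else dep
    c=np.array([(u-K[0,2])/K[0,0]*D,(v-K[1,2])/K[1,1]*D,D,1]); return (T@c)[:3]
def wz(K,T,u,v,z):
    r=T[:3,:3]@np.array([(u-K[0,2])/K[0,0],(v-K[1,2])/K[1,1],1]); return T[:3,3]+r*(z-T[2,3])/r[2]
def cloud(d,K,T):
    v,u=np.mgrid[0:d.shape[0],0:d.shape[1]]
    c=np.stack([(u-K[0,2])/K[0,0]*d,(v-K[1,2])/K[1,1]*d,d],-1); return c@T[:3,:3].T+T[:3,3]
def crop(fn,x0,y0,x1,y1,k,out):
    p=cv2.imread('pics/%s.png'%fn)[y0:y1,x0:x1]; cv2.imwrite('pics/%s.png'%out,cv2.resize(p,None,fx=k,fy=k,interpolation=cv2.INTER_CUBIC))
E
python3 - <<'E'
from h import *
shot('scene','s0');shot('top','t0');
for n in('scene','top','wrist'): print(n,camera_params(n))
print(observe())
E
```

```text
pics
scene {'intrinsics': array([[481.13189805,   0.        , 328.22306052],
       [  0.        , 481.13189805, 209.50488587],
       [  0.        ,   0.        ,   1.        ]]), 'eye': array([-0.29900716, -0.92668635,  0.92932671]), 'orientation': array([-0.43800599,  0.82171211, -0.32393056,  0.16735875])}
top {'intrinsics': array([[450.23691922,   0.        , 318.81381064],
       [  0.        , 450.23691922, 198.78422879],
       [  0.        ,   0.        ,   1.        ]]), 'eye': array([ 0.34514551, -0.02240555,  1.51421556]), 'orientation': array([-0.03492446,  0.71145258, -0.70005344,  0.05040517])}
wrist {'intrinsics': array([[333.55143941,   0.        , 323.02174926],
       [  0.        , 333.55143941, 198.94454675],
       [  0.        ,   0.        ,   1.        ]]), 'mount': array([[-1.41912658e-03, -9.55243268e-01, -2.95817994e-01,
         7.49091793e-02],
       [ 9.99998993e-01, -1.34941544e-03, -4.39814799e-04,
         6.56911516e-04],
       [ 2.09487570e-05, -2.95818320e-01,  9.55244221e-01,
        -1.23014592e-01],
       [ 0.00000000e+00,  0.00000000e+00,  0.00000000e+00,
         1.00000000e+00]])}
{'t': 0.1, 'joint_positions': array([-1.37410469e+00,  2.45744737e-01,  1.55891067e+00, -1.20948794e-05,
        1.33871493e+00, -1.74119638e-01]), 'qvel': array([ 0.00055353, -0.00109196, -0.00268208, -0.00167614, -0.00055274,
       -0.00075491]), 'joint_efforts': array([ 1.74218447e-03, -4.30673325e+01, -3.27126753e+01, -9.27398446e-05,
        2.83954018e-03, -2.65292641e-05]), 'position': array([ 0.23543745, -0.60534794,  0.2492802 ]), 'tool_rot': array([-8.88716670e-04,  9.82860909e-01,  1.84346534e-01, -1.59149247e-05]), 'ft_force': array([ 0.42426322, -0.77011474, -1.12234901]), 'torque': array([-0.0248979 , -0.01093048, -0.01739939]), 'finger_gap': 0.9925411674221216}
```

View pics/s0.png

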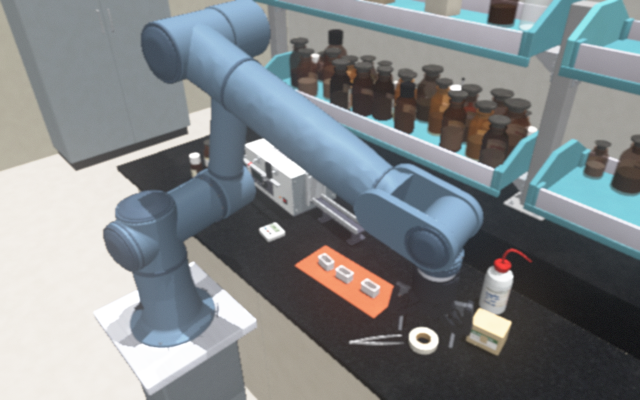

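View pics/t0.png

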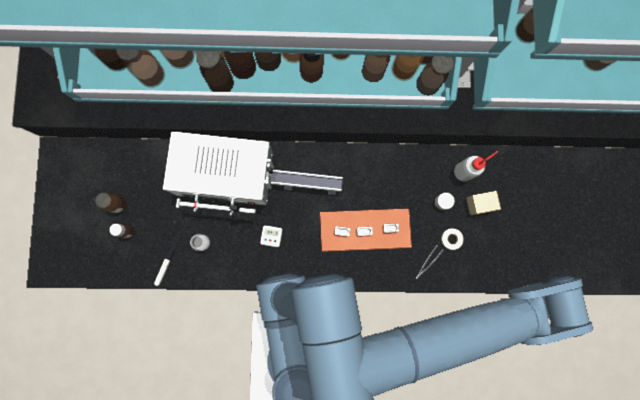

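Three boats stand on the board (top view, about (342,232), (364,232) and (391,229)). The furnace is at (218,168), with the trough running right to (342,184). I'll zoom in and measure.

Run:
```python
from h import *
crop('t0',150,120,350,270,4,'c1'); crop('t0',260,160,460,260,4,'c2')
p,d,K,T=load('top','t0')
for n,(u,v) in dict(b1=(342,232),b2=(364,232),b3=(391,229),jar=(200,242),timer=(271,236),tub=(445,202),furnTop=(218,155),trend=(338,184),shelfedge=(300,98)).items(): print(n,w(d,K,T,u,v).round(4))
```

```text
b1 [ 0.4177 -0.1333  0.0075]
b2 [ 0.4185 -0.2061  0.0157]
b3 [ 0.4301 -0.2973  0.0111]
jar [0.3773 0.339  0.001 ]
timer [0.4002 0.1023 0.0194]
tub [ 0.52   -0.4699  0.0477]
furnTop [0.6394 0.2592 0.1573]
trend [ 0.5731 -0.1156  0.0506]
shelfedge [0.7821 0.0092 0.2802]
```

View pics/c1.png

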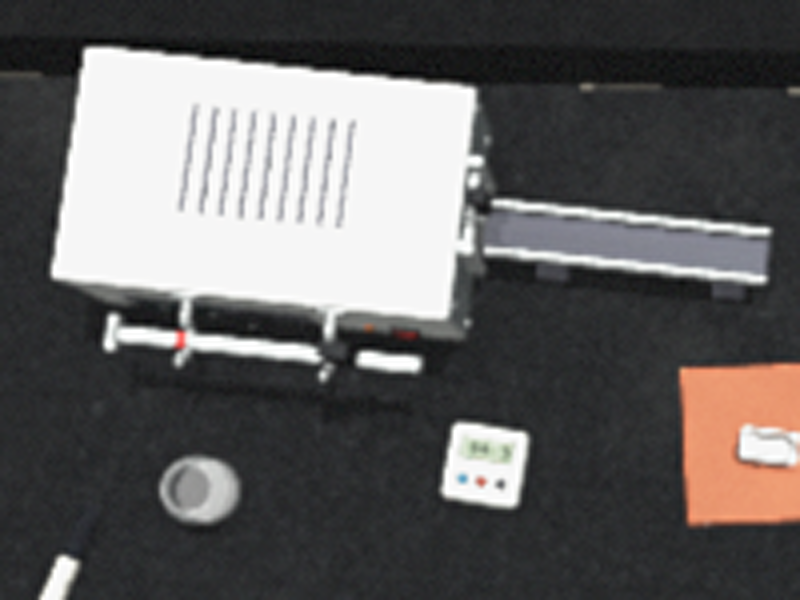

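View pics/c2.png

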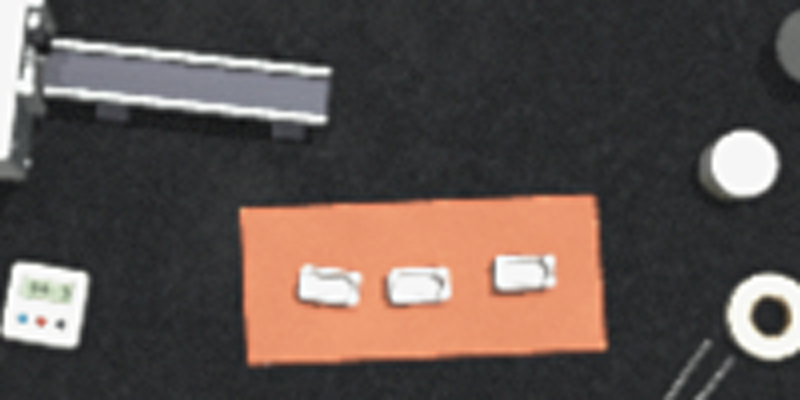

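Run:
```python
from h import *
p,d,K,T=load('top','t0')
C=cloud(d,K,T)
m=(np.abs(C[...,2]-0.16)<0.006)&(C[...,1]>0.08)&(C[...,1]<0.5)&(C[...,0]>0.5)&(C[...,0]<0.78)&(p.min(-1)>150)
n,l,st,c=cv2.connectedComponentsWithStats(m.astype(np.uint8)); i=1+st[1:,4].argmax(); print(st[i])
P=C[l==i]; print(np.median(P[:,2]))
r=cv2.minAreaRect((P[:,:2]*1000).astype(np.float32)); print(r); print(cv2.boxPoints(r).round(1))
# lips
m=(np.abs(C[...,2]-0.064)<0.012)&(C[...,1]>-0.16)&(C[...,1]<0.09)&(C[...,0]>0.52)&(C[...,0]<0.66)
P=C[m]; r=cv2.minAreaRect((P[:,:2]*1000).astype(np.float32)); print('trough',r,cv2.boxPoints(r).round(1),np.percentile(P[:,2],[5,50,95]))
# corners of furnace top, trough by z
for u,v in [(83,47),(475,88),(450,320),(53,276)]: print('F',wz(K,T,150+u/4,120+v/4,.16).round(4))
for u,v in [(770,228),(766,284),(492,201),(486,250)]: print('lip',wz(K,T,150+u/4,120+v/4,.064).round(4))
```

```text
[ 163  132  108   68 5576]
0.16051874354428908
((606.9408569335938, 259.2213134765625), (312.30328369140625, 183.618408203125), 84.9197998046875)
[[501.7 111.8]
 [684.6  95.6]
 [712.2 406.6]
 [529.3 422.9]]
trough ((583.3676147460938, -17.140892028808594), (215.9869384765625, 45.496864318847656), 84.69152069091797) [[ 550.7 -122.6]
 [ 596.  -126.8]
 [ 616.    88.3]
 [ 570.7   92.5]] [0.05231983 0.05746269 0.06765605]
F [0.7086 0.4057 0.16  ]
F [0.6826 0.1054 0.16  ]
F [0.503  0.1192 0.16  ]
F [0.5312 0.4186 0.16  ]
lip [ 0.5945 -0.1293  0.064 ]
lip [ 0.5482 -0.1264  0.064 ]
lip [0.6125 0.098  0.064 ]
lip [0.572  0.1017 0.064 ]
```

```bash
cat >> h.py <<'E'
YAW=np.radians(-4.95); FC=np.array([0.6064,0.2622])
Rf=np.array([[np.cos(YAW),-np.sin(YAW)],[np.sin(YAW),np.cos(YAW)]])
def f2w(x,y): return FC+Rf@np.array([x,y])      # furnace frame -> world
def m2w(x,y): return f2w(x,y-0.150)             # mouth frame -> world
def w2f(P): P=np.asarray(P); return (P[:2]-FC)@Rf
def Rt(psi):
    c,s=np.cos(np.radians(psi)),np.sin(np.radians(psi)); return np.array([[c,s,0],[s,-c,0],[0,0,-1]])
def go(xyz,psi,s=None):
    s=s or observe(); R0=q2R(s['tool_rot']); dd=R0.T@(np.array(xyz)-s['position'])*1000
    rv=np.degrees(R.from_matrix(R0.T@Rt(psi)).as_rotvec())
    n=max(np.linalg.norm(dd)/41.7,np.linalg.norm(rv)/7.16)
    print('->',np.round(xyz,4),'psi',psi,'row: %.1f %.1f %.1f  %.2f %.2f %.2f'%(*dd,*rv),'rows>=%.1f'%n)
E
python3 - <<'E'
from h import *
print(f2w(0,-.165),m2w(0,0),m2w(0,-.242))
go([*f2w(0,-.20),.36],85.05)
E
```

```text
[0.59216275 0.09781539] [0.59345705 0.11275944] [ 0.57257574 -0.12833799]
-> [0.5891 0.0629 0.36  ] psi 85.05 row: 571.9 -494.9 -109.7  -0.08 -0.07 -63.80 rows>=18.3
```

>>> carry_out(moves="572 -495 -110 0 0 -63.8;572 -495 -110 0 0 -63.8;572 -495 -110 0 0 -63.8;572 -495 -110 0 0 -63.8;572 -495 -110 0 0 -63.8;572 -495 -110 0 0 -63.8;572 -495 -110 0 0 -63.8;572 -495 -110 0 0 -63.8;572 -495 -110 0 0 -63.8;572 -495 -110 0 0 -63.8;572 -495 -110 0 0 -63.8;572 -495 -110 0 0 -63.8;572 -495 -110 0 0 -63.8;572 -495 -110 0 0 -63.8;572 -495 -110 0 0 -63.8;572 -495 -110 0 0 -63.8;572 -495 -110 0 0 -63.8;572 -495 -110 0 0 -63.8;572 -495 -110 0 0 -63.8;572 -495 -110 0 0 -63.8", grip=1)

```text
t: 1.77
position: [0.5901, 0.0656, 0.3602]
tool_rot: [-0.0, 0.736, 0.678, 0.0]
ft_force: [-0.0, -0.6, 1.4]
finger_gap: 1.002
```

Run:
```python
from h import *
p,d,s=shot('wrist','w1'); print(s['t'],s['position'],s['tool_rot'])
go([*f2w(0,-.20),.36],85.05)
```

```text
1.7667 [0.59006682 0.06562926 0.36019203] [-1.70091037e-04  7.35509158e-01  6.77514744e-01  1.48668313e-04]
-> [0.5891 0.0629 0.36  ] psi 85.05 row: -0.9 -0.1 -0.3  -0.06 0.02 0.14 rows>=0.0
```

View pics/w1.png

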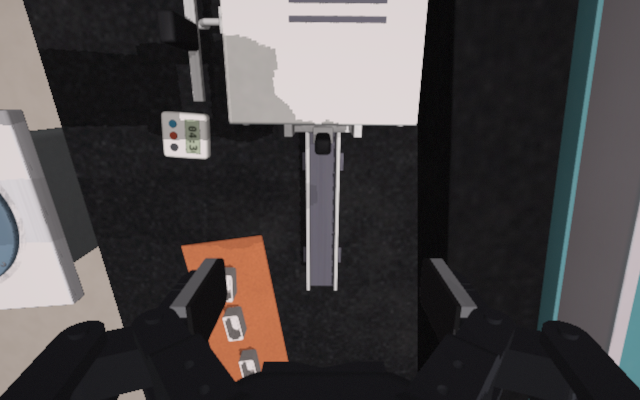

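The view from above the furnace's right end shows the black shutter grip at about (323,140), centred on the trough. Trough end is at about (322,288), the timer at (187,135) and the pusher handle at (172,30).

Run:
```python
from h import *
shot('wrist','w2'); crop('w2',200,90,440,310,3,'c3')
p,d,K,T=load('wrist','w2')
for n,(u,v) in dict(grip=(323,136),grip2=(323,146),furn=(320,110),timer=(187,135)).items():
    P=w(d,K,T,u,v); print(n,P.round(4),'f',w2f(P).round(4))
C=cloud(d,K,T); 
F=np.dstack([(C[...,:2]-FC)@Rf,C[...,2]])
m=(F[...,2]>.19)&(F[...,2]<.215)&(F[...,1]<-.145)&(F[...,1]>-.19)&(abs(F[...,0])<.03)
print('griptop',m.sum(),F[m].min(0).round(4),F[m].max(0).round(4),np.median(F[m],0).round(4))
for n,a in dict(timer=(.0,.03)).items(): pass
# lips
for y in (-.2,-.25,-.3,-.35,-.38):
    m=(abs(F[...,1]-y)<.004)&(F[...,2]>.058)&(F[...,2]<.07)&(abs(F[...,0])<.035); xs=F[m][:,0]; print('lips y',y,m.sum(),xs.min().round(4) if m.any() else 0,xs.max().round(4) if m.any() else 0)
m=(F[...,2]>.157)&(F[...,2]<.164)&(abs(F[...,0])<.12)&(F[...,1]<-.05)
print('top', F[m].min(0).round(4),F[m].max(0).round(4),np.median(F[m][:,2]))
```

```text
grip [0.5924 0.1058 0.1975] f [-0.0005 -0.1571]
grip2 [0.5917 0.0975 0.1984] f [-0.0005 -0.1654]
furn [0.5912 0.1257 0.1597] f [-0.0033 -0.1373]
timer [0.4047 0.1027 0.0199] f [-0.1872 -0.1763]
griptop 258 [-0.0065 -0.1699  0.1919] [ 0.0064 -0.1563  0.201 ] [-0.     -0.1627  0.199 ]
lips y -0.2 52 -0.0209 0.0211
lips y -0.25 45 -0.0216 0.0219
lips y -0.3 41 -0.0223 0.0213
lips y -0.35 35 -0.0215 0.0207
lips y -0.38 35 -0.0219 0.0211
top [-0.1199 -0.1596  0.157 ] [ 0.0904 -0.05    0.164 ] 0.159306466817836
```

View pics/c3.png

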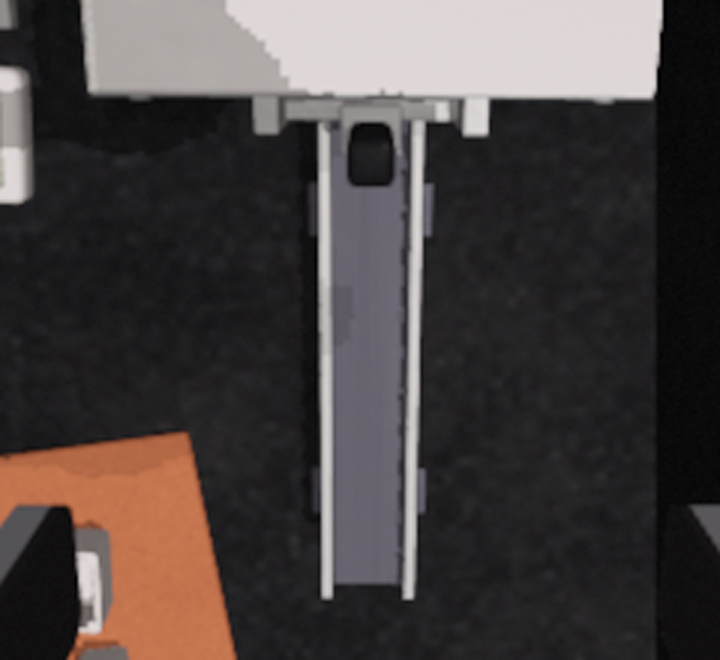

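Run:
```python
from h import *
p,d,K,T=load('wrist','w2')
C=cloud(d,K,T); F=np.dstack([(C[...,:2]-FC)@Rf,C[...,2]])
for x0 in np.arange(-.05,.05,.01):
    m=(F[...,1]>-.18)&(F[...,1]<-.151)&(F[...,0]>x0)&(F[...,0]<x0+.01)&(F[...,2]>.1); P=F[m]; print(x0.round(2),m.sum(), P[P[:,2].argmax()].round(4) if len(P) else '', P[:,1].min().round(4) if len(P) else '')
go([*f2w(0,-.167),.25],85.05)
go([*f2w(0,-.167),.186],85.05)
```

```text
-0.05 0  
-0.04 72 [-0.0346 -0.152   0.1602] -0.1589
-0.03 73 [-0.0292 -0.1578  0.1587] -0.1593
-0.02 66 [-0.014  -0.1791  0.4335] -0.1799
-0.01 253 [-0.0047 -0.1625  0.201 ] -0.1698
0.0 254 [ 0.0037 -0.1608  0.2009] -0.1699
0.01 76 [ 0.0147 -0.1798  0.4331] -0.18
0.02 73 [ 0.03   -0.1539  0.159 ] -0.1593
0.03 78 [ 0.0348 -0.1585  0.1598] -0.1596
0.04 0  
-> [0.592  0.0958 0.25  ] psi 85.05 row: 33.4 0.3 109.6  -0.08 0.04 0.03 rows>=2.7
-> [0.592  0.0958 0.186 ] psi 85.05 row: 33.4 0.4 173.6  -0.08 0.04 0.03 rows>=4.2
```

>>> carry_out(moves="33.4 0.3 60 0 0 0;33.4 0.3 100 0 0 0;33.4 0.3 130 0 0 0;33.4 0.3 155 0 0 0;33.4 0.3 173.5 0 0 0;33.4 0.3 173.5 0 0 0;33.4 0.3 173.5 0 0 0;33.4 0.3 173.5 0 0 0", grip=1)

```text
t: 2.53
position: [0.5935, 0.0949, 0.189]
tool_rot: [0.001, 0.738, 0.675, 0.001]
ft_force: [0.4, -0.4, 1.3]
finger_gap: 1.002
```

>>> carry_out(moves="0 0 0 0 0 0;0 0 0 0 0 0;0 0 0 0 0 0;0 0 0 0 0 0;0 0 0 0 0 0;0 0 0 0 0 0;0 0 0 0 0 0;0 0 0 0 0 0;0 0 0 0 0 0;0 0 0 0 0 0", grip=0)

```text
t: 3.37
position: [0.5922, 0.0962, 0.1872]
tool_rot: [-0.0, 0.737, 0.676, -0.0]
ft_force: [-4.5, -0.5, 5.9]
finger_gap: 0.155
```

>>> carry_out(moves="0 0 -6 0 0 0;0 0 -12 0 0 0;0 0 -18 0 0 0;0 0 -24 0 0 0;0 0 -30 0 0 0;0 0 -36 0 0 0;0 0 -42 0 0 0;0 0 -48 0 0 0;0 0 -53 0 0 0;0 0 -56 0 0 0;0 0 -56 0 0 0;0 0 -56 0 0 0;0 0 -56 0 0 0")

```text
t: 4.45
position: [0.5921, 0.0961, 0.2423]
tool_rot: [-0.001, 0.737, 0.676, -0.0]
ft_force: [-1.0, 1.5, -9.1]
finger_gap: 0.151
```

Run:
```python
from h import *
s=observe(); print(s['position'],s['ft_force'],s['finger_gap'])
```

```text
[0.59210061 0.09612022 0.24228207] [-1.03036674  1.49530832 -9.14114084] 0.15088703061208578
```

>>> carry_out(moves="0 0 0 0 0 0;0 0 0 0 0 0;0 0 0 0 0 0;0 0 0 0 0 0;0 0 -20 0 0 0;0 0 -45 0 0 0;-80 0 -60 0 0 0;-80 0 -60 0 0 0;-80 0 -60 0 0 0;-80 0 -60 0 0 0;-80 0 -60 0 0 0", grip=1)

```text
t: 5.37
position: [0.5858, 0.0163, 0.3033]
tool_rot: [0.0, 0.737, 0.676, 0.0]
ft_force: [0.3, -0.7, -0.1]
finger_gap: 0.999
```

Run:
```python
from h import *
shot('wrist','w3')
p,d,K,T=load('wrist','w3')
C=cloud(d,K,T); F=np.dstack([(C[...,:2]-FC)@Rf,C[...,2]])
m=(F[...,2]>.22)&(F[...,2]<.28)&(F[...,1]<-.145)&(F[...,1]>-.19)&(abs(F[...,0])<.03)
print('griptop',m.sum(),np.median(F[m],0).round(4))
go([0.43,-.25,.27],85.05)
```

```text
griptop 820 [ 0.     -0.1638  0.2541]
-> [ 0.43 -0.25  0.27] psi 85.05 row: -279.2 -132.1 32.7  0.01 -0.01 0.02 rows>=7.4
```

View pics/w3.png

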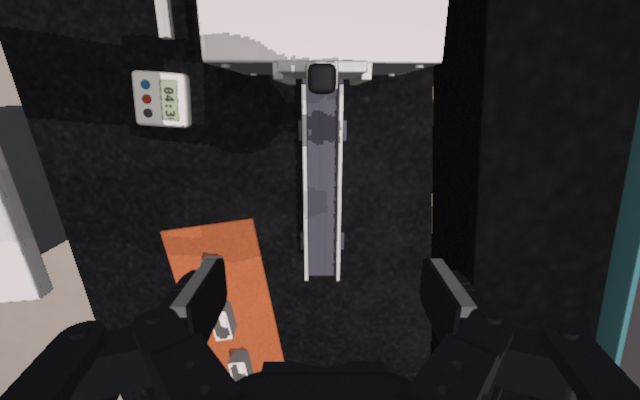

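The shutter is fully up: grip top measured at 0.254, up from 0.199. Next I'll look at the boats.

>>> carry_out(moves="-279 -132 33 0 0 0;-279 -132 33 0 0 0;-279 -132 33 0 0 0;-279 -132 33 0 0 0;-279 -132 33 0 0 0;-279 -132 33 0 0 0;-279 -132 33 0 0 0;-279 -132 33 0 0 0;-279 -132 33 0 0 0;-279 -132 33 0 0 0;-279 -132 33 0 0 0")

```text
t: 6.33
position: [0.4307, -0.2491, 0.2698]
tool_rot: [-0.0, 0.736, 0.676, 0.0]
ft_force: [1.2, 1.6, -0.5]
finger_gap: 0.996
```

Run:
```python
from h import *
shot('wrist','w4'); crop('w4',200,30,460,330,2.6,'c4') if 0 else crop('w4',220,60,460,310,2,'c4')
```

```text
(no output)
```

View pics/w4.png

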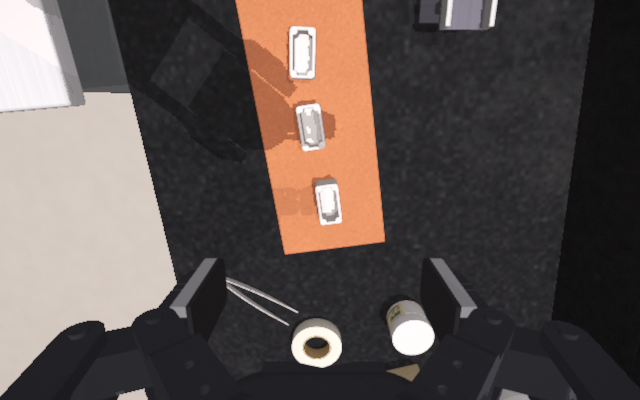

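All three boats are upright on the board at (302,52), (311,127) and (328,202). The roll of tape is at (316,343) and the tub at (410,328).

```bash
cat >> h.py <<'E'
def boats(fn,lo=.022,hi=.040,region=(0.33,0.52,-.40,-.05),cam_='wrist'):
    p,d,K,T=load(cam_,fn); C=cloud(d,K,T)
    m=(C[...,2]>lo)&(C[...,2]<hi)&(C[...,0]>region[0])&(C[...,0]<region[1])&(C[...,1]>region[2])&(C[...,1]<region[3])
    n,l,st,c=cv2.connectedComponentsWithStats(m.astype(np.uint8)); out=[]
    for i in range(1,n):
        if st[i,4]<60: continue
        P=C[l==i]; r=cv2.minAreaRect((P[:,:2]*1000).astype(np.float32)); b=cv2.boxPoints(r)
        e=[b[1]-b[0],b[2]-b[1]]; L=max(e,key=np.linalg.norm); a=np.degrees(np.arctan2(L[1],L[0]))%180
        print('boat px',c[i].round(0),'ctr',np.round(np.array(r[0])/1000,4),'size',np.round(sorted(r[1]),1),'long dir',round(a,1),'zmax',np.percentile(P[:,2],95).round(4))
        out.append((r[0],a))
    return out
E
python3 - <<'E'
from h import *
boats('w4')
E
```

```text
boat px [302.  51.] ctr [ 0.42   -0.1313] size [25.7 48. ] long dir 83.1 zmax 0.0314
boat px [311. 126.] ctr [ 0.4212 -0.2053] size [26.1 48.1] long dir 93.6 zmax 0.0314
boat px [329. 203.] ctr [ 0.4331 -0.2929] size [26.  48.3] long dir 92.7 zmax 0.0312
```

Run:
```python
from h import *
go([.4331,-.2929,.08],92.7)
go([.4331,-.2929,.039],92.7)
```

```text
-> [ 0.4331 -0.2929  0.08  ] psi 92.7 row: -43.7 6.0 189.8  0.01 -0.02 -7.52 rows>=4.7
-> [ 0.4331 -0.2929  0.039 ] psi 92.7 row: -43.7 5.9 230.8  0.01 -0.02 -7.52 rows>=5.6
```

>>> carry_out(moves="-43.7 6 100 0 0 -7.5;-43.7 6 140 0 0 -7.5;-43.7 6 180 0 0 -7.5;-43.7 6 205 0 0 -7.5;-43.7 6 220 0 0 -7.5;-43.7 6 231 0 0 -7.5;-43.7 6 231 0 0 -7.5;-43.7 6 231 0 0 -7.5;-43.7 6 231 0 0 -7.5;-43.7 6 231 0 0 -7.5;-43.7 6 231 0 0 -7.5")

```text
t: 7.3
position: [0.4338, -0.2954, 0.0415]
tool_rot: [0.003, 0.691, 0.723, -0.0]
ft_force: [0.6, 0.7, 0.2]
finger_gap: 0.999
```

>>> carry_out(moves="0 0 0 0 0 0;0 0 0 0 0 0;0 0 0 0 0 0;0 0 0 0 0 0;0 0 0 0 0 0;0 0 0 0 0 0;0 0 0 0 0 0;0 0 0 0 0 0;0 0 0 0 0 0", grip=0)

```text
t: 8.05
position: [0.4324, -0.2946, 0.0392]
tool_rot: [0.0, 0.691, 0.723, -0.0]
ft_force: [0.4, -0.3, 4.2]
finger_gap: 0.285
```

Run:
```python
from h import *
shot('wrist','w5'); s=observe(); print(s['position'],s['ft_force'])
```

```text
[ 0.4324701  -0.29461399  0.0391881 ] [-1.09017167 -0.53486329  5.04998441]
```

View pics/w5.png

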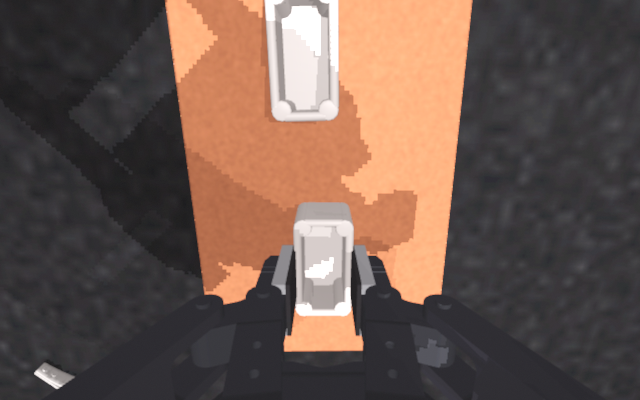

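Run:
```python
from h import *
go([*m2w(0,-.130),.14],85.05)
```

```text
-> [ 0.5822 -0.0168  0.14  ] psi 85.05 row: 270.9 162.0 -100.9  0.03 0.04 7.50 rows>=7.9
```

>>> carry_out(moves="0 0 -20 0 0 0;0 0 -50 0 0 0;0 0 -85 0 0 0;20 10 -101 0 0 2;50 30 -101 0 0 4;80 50 -101 0 0 7.5;110 68 -101 0 0 7.5;140 86 -101 0 0 7.5;170 104 -101 0 0 7.5;200 122 -101 0 0 7.5;230 140 -101 0 0 7.5;255 154 -101 0 0 7.5;271 162 -101 0 0 7.5;271 162 -101 0 0 7.5;271 162 -101 0 0 7.5;271 162 -101 0 0 7.5;271 162 -101 0 0 7.5")

```text
t: 9.52
position: [0.5814, -0.0173, 0.1394]
tool_rot: [-0.0, 0.737, 0.675, -0.0]
ft_force: [-0.8, -0.1, 0.4]
finger_gap: 0.286
```

Run:
```python
from h import *
shot('wrist','w6');
go([*m2w(0,-.130),.0845],85.05)
```

```text
-> [ 0.5822 -0.0168  0.0845] psi 85.05 row: 0.7 0.7 55.0  -0.04 0.00 -0.09 rows>=1.3
```

View pics/w6.png

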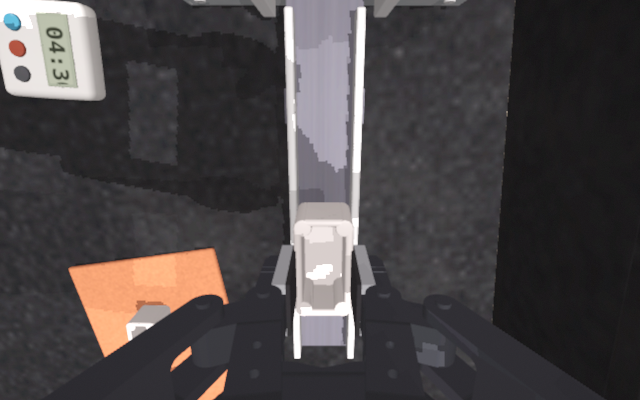

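The boat is centred over the trough lips, so I'll lower it.

>>> carry_out(moves="0.7 0.7 15 0 0 0;0.7 0.7 28 0 0 0;0.7 0.7 38 0 0 0;0.7 0.7 45 0 0 0;0.7 0.7 50 0 0 0;0.7 0.7 53 0 0 0;0.7 0.7 54.5 0 0 0;0.7 0.7 54.5 0 0 0;0.7 0.7 54.5 0 0 0;0.7 0.7 54.5 0 0 0")

```text
t: 10.4
position: [0.5832, -0.0157, 0.0859]
tool_rot: [0.0, 0.737, 0.676, 0.0]
ft_force: [-0.7, 0.1, 0.3]
finger_gap: 0.286
```

Run:
```python
from h import *
s=observe(); print(s['position'],s['ft_force'])
```

```text
[ 0.58315815 -0.01574375  0.08588125] [-0.70353017  0.0614633   0.25204579]
```

>>> carry_out(moves="0 -0.5 0.7 0 0 0;0 -0.5 1.3 0 0 0;0 -0.5 1.3 0 0 0;0 -0.5 1.3 0 0 0")

```text
t: 10.73
position: [0.5824, -0.0157, 0.0843]
tool_rot: [0.0, 0.737, 0.676, 0.0]
ft_force: [0.6, 0.1, -0.6]
finger_gap: 0.284
```

>>> carry_out(moves="0 0 0 0 0 0;0 0 0 0 0 0;0 0 0 0 0 0;0 0 -5 0 0 0;0 0 -20 0 0 0;0 0 -60 0 0 0;-60 0 -100 0 0 0;-60 0 -100 0 0 0;-60 0 -100 0 0 0;-60 0 -100 0 0 0", grip=1)

```text
t: 11.57
position: [0.5778, -0.0765, 0.1857]
tool_rot: [0.001, 0.738, 0.675, 0.001]
ft_force: [-0.6, 0.5, 0.0]
finger_gap: 0.997
```

Run:
```python
from h import *
shot('wrist','w7')
p,d,K,T=load('wrist','w7')
boats('w7',.068,.085,(.5,.65,-.2,.1))
print(m2w(0,-.13))
go([0.42,-.22,.27],85.05)
```

```text
boat px [322. 113.] ctr [ 0.5826 -0.0149] size [26.  48.2] long dir 83.7 zmax 0.0763
[ 0.58223982 -0.01675571]
-> [ 0.42 -0.22  0.27] psi 85.05 row: -157.7 -143.7 -86.0  0.00 -0.02 -0.06 rows>=5.5
```

View pics/w7.png

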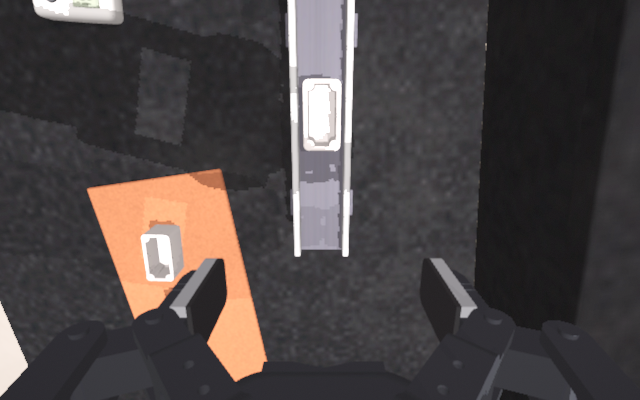

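The first boat stands upright and centred in the trough at (322,113). Next boat.

>>> carry_out(moves="-60 -50 -86 0 0 0;-158 -144 -86 0 0 0;-158 -144 -86 0 0 0;-158 -144 -86 0 0 0;-158 -144 -86 0 0 0;-158 -144 -86 0 0 0;-158 -144 -86 0 0 0;-158 -144 -86 0 0 0;-158 -144 -86 0 0 0")

```text
t: 12.37
position: [0.4199, -0.2192, 0.2686]
tool_rot: [-0.001, 0.737, 0.676, 0.0]
ft_force: [-0.0, 0.2, -0.3]
finger_gap: 1.001
```

Run:
```python
from h import *
shot('wrist','w8')
b=boats('w8')
for (c,a) in b: go([c[0]/1000,c[1]/1000,.039],round(a,1))
```

```text
boat px [316.  81.] ctr [ 0.42   -0.1313] size [25.6 47.7] long dir 84.0 zmax 0.0314
boat px [324. 154.] ctr [ 0.4211 -0.2052] size [26.  48.2] long dir 93.7 zmax 0.0314
-> [ 0.42   -0.1313  0.039 ] psi 84.0 row: 87.0 -7.2 229.8  -0.11 -0.11 1.14 rows>=5.9
-> [ 0.4211 -0.2052  0.039 ] psi 93.7 row: 13.5 0.2 229.6  -0.10 -0.11 -8.56 rows>=5.5
```

>>> carry_out(moves="13.5 0.2 100 0 0 -7;13.5 0.2 140 0 0 -8.6;13.5 0.2 180 0 0 -8.6;13.5 0.2 205 0 0 -8.6;13.5 0.2 220 0 0 -8.6;13.5 0.2 230 0 0 -8.6;13.5 0.2 230 0 0 -8.6;13.5 0.2 230 0 0 -8.6;13.5 0.2 230 0 0 -8.6;13.5 0.2 230 0 0 -8.6;13.5 0.2 230 0 0 -8.6")

```text
t: 13.33
position: [0.4228, -0.2079, 0.042]
tool_rot: [0.002, 0.684, 0.729, 0.0]
ft_force: [0.5, -0.1, 0.0]
finger_gap: 1.002
```

>>> carry_out(moves="0 0 0 0 0 0;0 0 0 0 0 0;0 0 0 0 0 0;0 0 0 0 0 0;0 0 0 0 0 0;0 0 0 0 0 0;0 0 0 0 0 0;0 0 0 0 0 0;0 0 0 0 0 0", grip=0)

```text
t: 14.08
position: [0.4216, -0.2073, 0.0404]
tool_rot: [0.0, 0.684, 0.729, -0.0]
ft_force: [-0.2, 0.3, 5.9]
finger_gap: 0.285
```

Run:
```python
from h import *
s=observe(); print(s['position'],s['ft_force'])
go([*m2w(0,-.186),.14],85.05)
```

```text
[ 0.42164194 -0.20728663  0.04041348] [-0.21827991  0.31893914  5.91318915]
-> [ 0.5774 -0.0725  0.14  ] psi 85.05 row: 124.5 164.1 -99.6  0.03 0.03 8.60 rows>=5.5
```

>>> carry_out(moves="0 0 -20 0 0 0;0 0 -50 0 0 0;0 0 -80 0 0 0;15 20 -100 0 0 2;35 45 -100 0 0 5;55 70 -100 0 0 8.6;75 97 -100 0 0 8.6;95 122 -100 0 0 8.6;112 147 -100 0 0 8.6;124.5 164 -100 0 0 8.6;124.5 164 -100 0 0 8.6;124.5 164 -100 0 0 8.6;124.5 164 -100 0 0 8.6;124.5 164 -100 0 0 8.6;124.5 164 -100 0 0 8.6")

```text
t: 15.33
position: [0.5763, -0.0729, 0.1397]
tool_rot: [-0.0, 0.737, 0.675, -0.0]
ft_force: [0.1, -0.2, -0.1]
finger_gap: 0.283
```

Run:
```python
from h import *
shot('wrist','w9'); 
go([*m2w(0,-.186),.0855],85.05)
```

```text
-> [ 0.5774 -0.0725  0.0855] psi 85.05 row: 0.5 1.0 54.4  -0.02 -0.00 -0.07 rows>=1.3
```

View pics/w9.png

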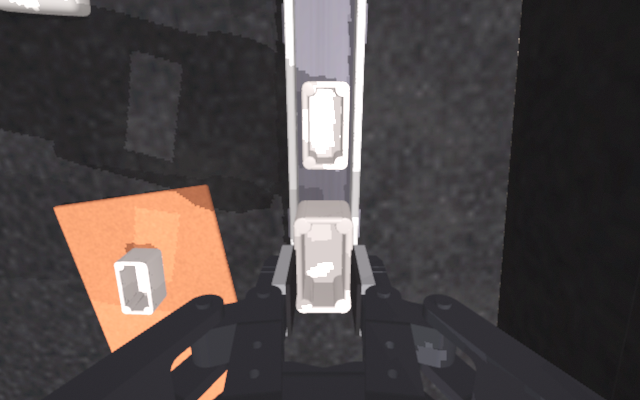

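>>> carry_out(moves="0.5 0.5 15 0 0 0;0.5 0.5 28 0 0 0;0.5 0.5 38 0 0 0;0.5 0.5 45 0 0 0;0.5 0.5 50 0 0 0;0.5 0.5 53 0 0 0;0.5 0.5 55 0 0 0;0.5 0.5 55 0 0 0;0.5 0.5 55 0 0 0;0.5 0.5 55 0 0 0")

```text
t: 16.22
position: [0.5781, -0.072, 0.0855]
tool_rot: [0.001, 0.737, 0.676, 0.0]
ft_force: [-0.1, 0.2, 0.2]
finger_gap: 0.284
```

Run:
```python
from h import *
s=observe(); print(s['position'],s['ft_force'],w2f(s['position']))
go([*m2w(0,-.130),.0858],85.05)
```

```text
[ 0.57807057 -0.07196667  0.08545366] [-0.10335275  0.16082939  0.20662047] [ 0.00061026 -0.33536479]
-> [ 0.5822 -0.0168  0.0858] psi 85.05 row: 55.4 -0.6 -0.4  0.07 0.02 -0.01 rows>=1.3
```

Now I'll slide forward with the boat held, pushing the first boat along.

>>> carry_out(moves="4 -0.3 0 0 0 0;8 -0.3 0 0 0 0;12 -0.5 0 0 0 0;16 -0.5 0 0 0 0;20 -0.5 0 0 0 0;25 -0.5 0 0 0 0;30 -0.5 0 0 0 0;35 -0.5 0 0 0 0;40 -0.5 0 0 0 0;45 -0.5 0 0 0 0;50 -0.5 0 0 0 0;54 -0.5 0 0 0 0;55 -0.5 0 0 0 0;55 -0.5 0 0 0 0;55 -0.5 0 0 0 0")

```text
t: 17.47
position: [0.5822, -0.0165, 0.0854]
tool_rot: [0.0, 0.737, 0.676, 0.0]
ft_force: [-0.5, -2.7, 6.3]
finger_gap: 0.281
```

>>> carry_out(moves="0 0 0 0 0 0;0 0 0 0 0 0;0 0 0 0 0 0;0 0 -5 0 0 0;0 0 -20 0 0 0;0 0 -60 0 0 0;-60 0 -100 0 0 0;-60 0 -100 0 0 0;-60 0 -100 0 0 0;-60 0 -100 0 0 0", grip=1)

```text
t: 18.3
position: [0.5772, -0.0777, 0.1863]
tool_rot: [0.001, 0.738, 0.675, 0.001]
ft_force: [0.0, -0.6, -0.8]
finger_gap: 0.999
```

Run:
```python
from h import *
shot('wrist','w10')
for c,a in boats('w10',.068,.085,(.5,.65,-.2,.12)): print(w2f(np.array(c)/1000)+[0,.15])
go([0.42,-.18,.27],85.05)
```

```text
boat px [322.  74.] ctr [0.5841 0.0078] size [26.2 92.8] long dir 85.2 zmax 0.0763
[-0.00030687 -0.10541312]
-> [ 0.42 -0.18  0.27] psi 85.05 row: -116.6 -146.8 -85.3  -0.03 -0.04 -0.06 rows>=4.9
```

View pics/w10.png

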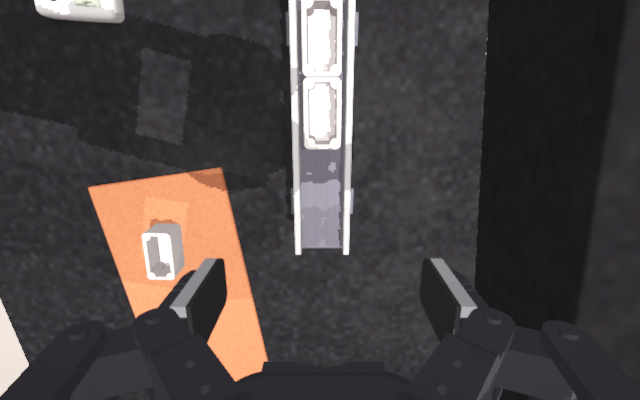

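Two boats now stand in line in the trough at (321,38) and (322,110), touching each other. Now the third.

>>> carry_out(moves="-60 -60 -85 0 0 0;-117 -147 -85 0 0 0;-117 -147 -85 0 0 0;-117 -147 -85 0 0 0;-117 -147 -85 0 0 0;-117 -147 -85 0 0 0;-117 -147 -85 0 0 0;-117 -147 -85 0 0 0")

```text
t: 19.02
position: [0.42, -0.1796, 0.2686]
tool_rot: [-0.001, 0.737, 0.676, 0.0]
ft_force: [0.8, 0.1, 0.5]
finger_gap: 1.0
```

Run:
```python
from h import *
shot('wrist','w11')
for (c,a) in boats('w11'): go([c[0]/1000,c[1]/1000,.039],round(a,1))
```

```text
boat px [320. 122.] ctr [ 0.4197 -0.1312] size [26.1 47.9] long dir 83.1 zmax 0.0312
-> [ 0.4197 -0.1312  0.039 ] psi 83.1 row: 47.5 -4.2 229.6  -0.12 -0.11 2.03 rows>=5.6
```

>>> carry_out(moves="47.5 -4 100 0 0 2;47.5 -4 140 0 0 2;47.5 -4 180 0 0 2;47.5 -4 205 0 0 2;47.5 -4 220 0 0 2;47.5 -4 230 0 0 2;47.5 -4 230 0 0 2;47.5 -4 230 0 0 2;47.5 -4 230 0 0 2;47.5 -4 230 0 0 2;47.5 -4 230 0 0 2")

```text
t: 19.98
position: [0.422, -0.1339, 0.0422]
tool_rot: [0.002, 0.749, 0.663, 0.001]
ft_force: [0.5, -0.2, 0.1]
finger_gap: 1.0
```

>>> carry_out(moves="0 0 0 0 0 0;0 0 0 0 0 0;0 0 0 0 0 0;0 0 0 0 0 0;0 0 0 0 0 0;0 0 0 0 0 0;0 0 0 0 0 0;0 0 0 0 0 0;0 0 0 0 0 0", grip=0)

```text
t: 20.73
position: [0.4206, -0.1333, 0.0404]
tool_rot: [0.0, 0.749, 0.663, 0.0]
ft_force: [0.2, -0.8, 5.3]
finger_gap: 0.286
```

Run:
```python
from h import *
s=observe(); print(s['position'],s['ft_force'])
go([*m2w(0,-.188),.14],85.05)
```

```text
[ 0.4206201  -0.13328057  0.04042971] [ 0.20052748 -0.81697637  5.27619643]
-> [ 0.5772 -0.0745  0.14  ] psi 85.05 row: 77.2 148.4 -99.5  0.04 0.02 -2.01 rows>=4.7
```

>>> carry_out(moves="0 0 -20 0 0 0;0 0 -50 0 0 0;0 0 -80 0 0 0;10 20 -100 0 0 0;23 45 -100 0 0 -1;36 70 -100 0 0 -2;50 97 -100 0 0 -2;64 123 -100 0 0 -2;73 140 -100 0 0 -2;77 149 -100 0 0 -2;77 149 -100 0 0 -2;77 149 -100 0 0 -2;77 149 -100 0 0 -2;77 149 -100 0 0 -2")

```text
t: 21.9
position: [0.5763, -0.075, 0.1397]
tool_rot: [-0.0, 0.737, 0.676, -0.0]
ft_force: [-0.3, 0.3, -0.0]
finger_gap: 0.277
```

Run:
```python
from h import *
shot('wrist','w12'); 
go([*m2w(0,-.188),.0855],85.05)
```

```text
-> [ 0.5772 -0.0745  0.0855] psi 85.05 row: 0.5 0.7 54.4  -0.03 -0.00 -0.06 rows>=1.3
```

View pics/w12.png

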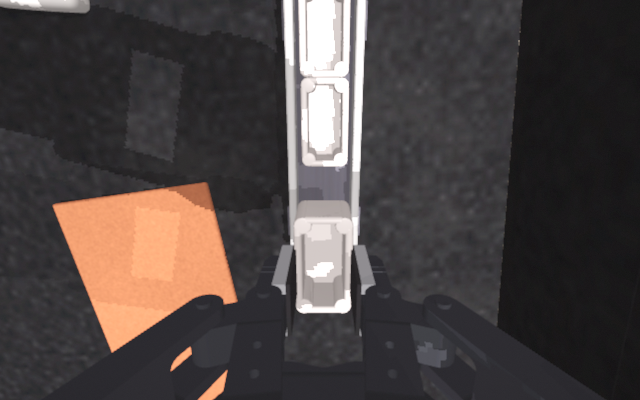

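>>> carry_out(moves="0.5 0.3 15 0 0 0;0.5 0.3 28 0 0 0;0.5 0.3 38 0 0 0;0.5 0.3 45 0 0 0;0.5 0.3 50 0 0 0;0.5 0.3 53 0 0 0;0.5 0.3 55 0 0 0;0.5 0.3 55 0 0 0;0.5 0.3 55 0 0 0;0.5 0.3 55 0 0 0")

```text
t: 22.78
position: [0.5783, -0.0743, 0.0855]
tool_rot: [0.001, 0.737, 0.676, 0.0]
ft_force: [0.8, 0.3, 0.9]
finger_gap: 0.283
```

>>> carry_out(moves="4 -0.3 0 0 0 0;8 -0.3 0 0 0 0;12 -0.5 0 0 0 0;16 -0.5 0 0 0 0;20 -0.5 0 0 0 0;24 -0.5 0 0 0 0;28 -0.5 0 0 0 0;32 -0.5 0 0 0 0;36 -0.5 0 0 0 0;36 -0.5 0 0 0 0;36 -0.5 0 0 0 0")

```text
t: 23.7
position: [0.5809, -0.0375, 0.0855]
tool_rot: [0.0, 0.737, 0.676, 0.001]
ft_force: [-0.3, -0.7, 5.4]
finger_gap: 0.284
```

>>> carry_out(moves="0 0 0 0 0 0;0 0 0 0 0 0;0 0 0 0 0 0;0 0 -5 0 0 0;0 0 -20 0 0 0;0 0 -60 0 0 0;-60 0 -100 0 0 0;-60 0 -100 0 0 0;-60 0 -100 0 0 0;-60 0 -100 0 0 0", grip=1)

```text
t: 24.53
position: [0.5757, -0.0989, 0.1863]
tool_rot: [0.001, 0.738, 0.675, 0.001]
ft_force: [-0.1, -0.0, 0.3]
finger_gap: 0.998
```

Run:
```python
from h import *
shot('wrist','w13')
boats('w13',.068,.085,(.5,.65,-.2,.12))
go([*f2w(-.09-.07,-.08),.33],-4.95)
print(f2w(-.16,-.08))
```

```text
boat px [322.  75.] ctr [ 0.5823 -0.0135] size [26.  92.7] long dir 85.8 zmax 0.0763
-> [0.4401 0.1963 0.33  ] psi -4.95 row: 281.4 -160.1 -145.0  -0.06 -0.01 89.94 rows>=12.6
[0.44009383 0.19630419]
```

View pics/w13.png

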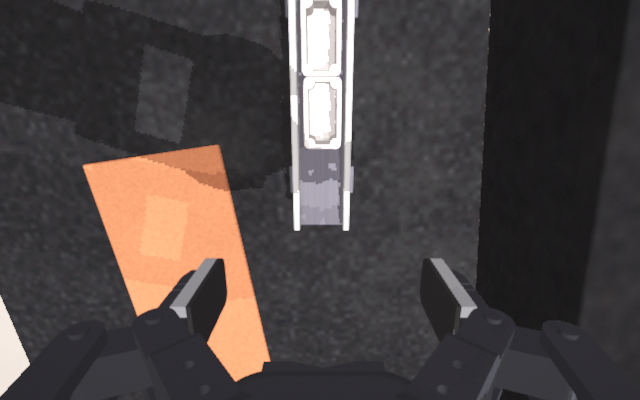

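All three boats are in line in the trough, and the last one's rear end is at about row 147. Now I'll inspect the pusher.

>>> carry_out(moves="30 -60 -145 0 0 10;281 -160 -145 0 0 90;281 -160 -145 0 0 90;281 -160 -145 0 0 90;281 -160 -145 0 0 90;281 -160 -145 0 0 90;281 -160 -145 0 0 90;281 -160 -145 0 0 90;281 -160 -145 0 0 90;281 -160 -145 0 0 90;281 -160 -145 0 0 90;281 -160 -145 0 0 90;281 -160 -145 0 0 90;281 -160 -145 0 0 90;281 -160 -145 0 0 90;281 -160 -145 0 0 90")

```text
t: 25.92
position: [0.4396, 0.1961, 0.329]
tool_rot: [0.0, 0.999, -0.042, -0.001]
ft_force: [0.2, -0.3, -0.4]
finger_gap: 1.001
```

Run:
```python
from h import *
shot('wrist','w14')
go([*f2w(-.16,-.08),.33],-4.95)
```

```text
-> [0.4401 0.1963 0.33  ] psi -4.95 row: 0.4 -0.3 -0.8  0.01 0.09 0.14 rows>=0.0
```

View pics/w14.png

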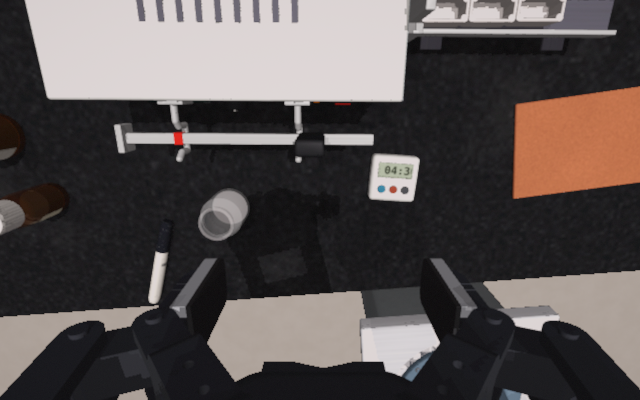

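The pusher hangs with its foot at (124,138), red band at (179,138), handle at (310,144), and hooks at columns 178 and 298. I'll measure these.

```bash
crop() { :; }
python3 - <<'E'
from h import *
crop('w14',100,90,420,240,2.5,'c5')
p,d,K,T=load('wrist','w14')
C=cloud(d,K,T); F=np.dstack([(C[...,:2]-FC)@Rf,C[...,2]])
m=(F[...,2]>.125)&(F[...,2]<.2)&(F[...,0]<-.095)&(F[...,0]>-.18)&(F[...,1]>-.1)&(F[...,1]<-.03)
P=F[m]; print('handle',m.sum(),P.min(0).round(4),P.max(0).round(4))
top=P[P[:,2]>np.percentile(P[:,2],98)-.004]; print('top',len(top),top.min(0).round(4),top.max(0).round(4),np.median(top[:,2]))
for y in (.15,.13,.10,.08,.05,.02,0,-.02,-.09,-.11):
    m=(abs(F[...,1]-y)<.004)&(F[...,2]>.06)&(F[...,2]<.2)&(F[...,0]<-.1)&(F[...,0]>-.17); P=F[m]
    if len(P): print('bar',y,len(P),'x',np.percentile(P[:,0],[5,95]).round(4),'z',np.median(P[:,2]).round(4))
m=(F[...,2]>.06)&(F[...,2]<.2)&(F[...,0]<-.1)&(F[...,0]>-.17)&(F[...,1]>-.2); P=F[m]; print('y ext',P[:,1].min(),P[:,1].max())
for (u,v) in [(179,138),(183,138),(175,138),(178,152),(298,152),(298,105),(298,120),(182,122),(180,157),(299,158)]: 
    q=w(d,K,T,u,v); print((u,v),w2f(q).round(4),q[2].round(4))
E
```

```text
handle 1449 [-0.1435 -0.0999  0.1259] [-0.0952 -0.03    0.1942]
top 513 [-0.1313 -0.0818  0.1892] [-0.1176 -0.0589  0.1942] 0.19196237122411947
bar 0.1 292 x [-0.1344 -0.1119] z 0.1361
bar 0.08 98 x [-0.1275 -0.1185] z 0.1362
bar 0.05 422 x [-0.1399 -0.103 ] z 0.1373
bar 0.02 112 x [-0.1284 -0.1011] z 0.136
bar 0 97 x [-0.1284 -0.119 ] z 0.1362
bar -0.02 97 x [-0.1284 -0.1191] z 0.1362
bar -0.09 96 x [-0.1293 -0.1194] z 0.1361
bar -0.11 106 x [-0.1291 -0.1195] z 0.1361
y ext -0.1281243275135234 0.109525525784909
(179, 138) [-0.1237  0.0539] 0.1366
(183, 138) [-0.1237  0.05  ] 0.1371
(175, 138) [-0.1237  0.0574] 0.1371
(178, 152) [-0.1596  0.1167] -0.0015
(298, 152) [-0.1274 -0.0615] 0.1932
(298, 105) [-0.0935 -0.0589] 0.1468
(298, 120) [-0.1064 -0.0587] 0.1473
(182, 122) [-0.1093  0.0505] 0.1336
(180, 157) [-0.1399  0.0508] 0.1468
(299, 158) [-0.1405 -0.0589] 0.1473
```

View pics/c5.png

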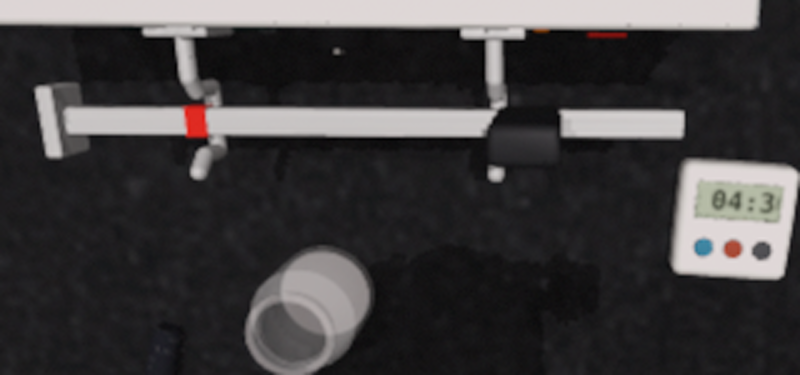

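Run:
```python
from h import *
go([*f2w(-.1243,-.0704),.175],-4.95)
```

```text
-> [0.4765 0.2028 0.175 ] psi -4.95 row: 36.3 -9.9 154.2  0.01 0.09 0.14 rows>=3.8
```

>>> carry_out(moves="36.3 -9.9 40 0 0 0;36.3 -9.9 75 0 0 0;36.3 -9.9 105 0 0 0;36.3 -9.9 125 0 0 0;36.3 -9.9 140 0 0 0;36.3 -9.9 150 0 0 0;36.3 -9.9 154.2 0 0 0;36.3 -9.9 154.2 0 0 0;36.3 -9.9 154.2 0 0 0;36.3 -9.9 154.2 0 0 0")

```text
t: 26.8
position: [0.478, 0.2027, 0.1773]
tool_rot: [-0.0, 0.999, -0.043, 0.001]
ft_force: [0.1, 0.1, 0.8]
finger_gap: 1.0
```

Run:
```python
from h import *
shot('wrist','w15')
go([*f2w(-.1243,-.0704),.175],-4.95)
```

```text
-> [0.4765 0.2028 0.175 ] psi -4.95 row: -1.5 0.0 2.3  -0.04 -0.15 0.01 rows>=0.1
```

View pics/w15.png

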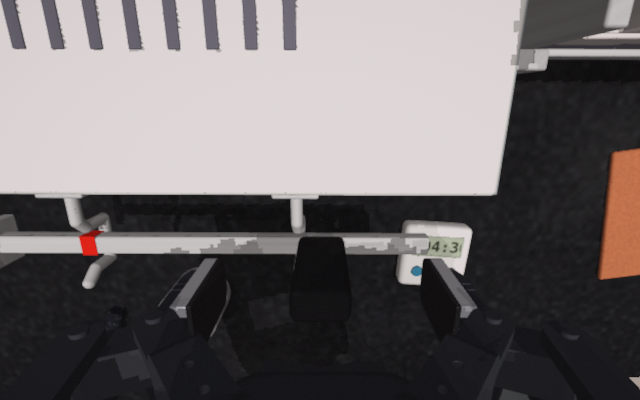

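>>> carry_out(moves="0 0 0 0 0 0;0 0 0 0 0 0;0 0 0 0 0 0;0 0 0 0 0 0")

```text
t: 27.18
position: [0.4772, 0.2025, 0.176]
tool_rot: [-0.0, 0.999, -0.043, 0.0]
ft_force: [-0.1, 0.2, -1.3]
finger_gap: 0.996
```

Close, and it's still converging, so I'll close the grip.

>>> carry_out(moves="-0.5 0 0.5 0 0 0;-0.5 0 0.5 0 0 0;-0.5 0 0.5 0 0 0;-0.5 0 0.5 0 0 0;-0.5 0 0.5 0 0 0;-0.5 0 0.5 0 0 0;-0.5 0 0.5 0 0 0;-0.5 0 0.5 0 0 0;-0.5 0 0.5 0 0 0;-0.5 0 0.5 0 0 0", grip=0)

```text
t: 28.02
position: [0.4768, 0.2027, 0.1755]
tool_rot: [-0.0, 0.999, -0.043, 0.0]
ft_force: [0.7, 0.9, 1.4]
finger_gap: 0.272
```

>>> carry_out(moves="0 0 -3 0 0 0;0 0 -8 0 0 0;0 0 -15 0 0 0;0 0 -25 0 0 0;0 0 -35 0 0 0;0 0 -45 0 0 0;0 0 -55 0 0 0;0 0 -65 0 0 0;0 0 -75 0 0 0;0 0 -80 0 0 0;0 0 -80 0 0 0;0 0 -80 0 0 0;0 0 -80 0 0 0")

```text
t: 29.1
position: [0.4763, 0.2025, 0.2546]
tool_rot: [0.0, 0.999, -0.043, -0.001]
ft_force: [-0.3, 1.9, 0.3]
finger_gap: 0.268
```

Run:
```python
from h import *
p,d,s=shot('wrist','w16'); print(s['position'])
p,d,K,T=load('wrist','w16')
C=cloud(d,K,T); Ct=(C-s['position'])@q2R(s['tool_rot'])  # tool frame
# bar: tool y along -furnace y; bar top expected tool z = 0.018+... 
for y in (-.16,-.15,-.12,-.10,-.08,-.06,.04,.05):
    m=(abs(Ct[...,1]-y)<.004)&(abs(Ct[...,0])<.02)&(Ct[...,2]>.02)&(Ct[...,2]<.06); P=Ct[m]
    if len(P): print(y,len(P),'x',np.percentile(P[:,0],[5,95]).round(4),'z',np.median(P[:,2]).round(4))
```

```text
[0.47625269 0.20246887 0.25460634]
-0.16 337 x [-0.0039  0.0053] z 0.039
-0.15 337 x [-0.0042  0.0054] z 0.0391
-0.12 376 x [-0.0042  0.0056] z 0.0391
-0.1 327 x [-0.0042  0.0052] z 0.0393
-0.08 336 x [-0.0044  0.0051] z 0.0394
-0.06 326 x [-0.0043  0.0051] z 0.0394
0.04 327 x [-0.0045  0.0048] z 0.0396
0.05 328 x [-0.0046  0.0048] z 0.0398
```

View pics/w16.png

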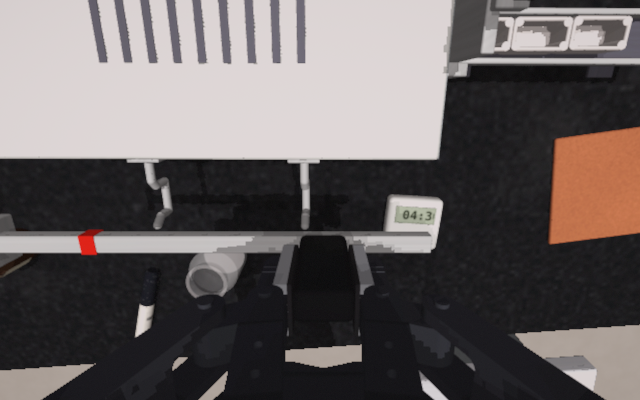

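The pusher is held square: bar offset 0.5 mm and yaw about 0.2°. Next I'll carry it out past the trough end.

>>> carry_out(moves="0 8 0 0 0 0;0 25 0 0 0 0;0 50 0 0 0 0;0 80 0 0 0 0;0 110 0 0 0 0;0 140 0 0 0 0;0 170 0 0 0 0;0 200 0 0 0 0;0 230 0 0 0 0;0 260 0 0 0 0;0 290 0 0 0 0;0 320 0 0 0 0;0 350 0 0 0 0;0 380 0 0 0 0;0 405 0 0 0 0;0 430 0 0 0 0;0 446 0 0 0 0;0 455 0 0 0 0;0 455 0 0 0 0;0 455 0 0 0 0")

```text
t: 30.82
position: [0.437, -0.2505, 0.2549]
tool_rot: [-0.0, 0.999, -0.044, -0.0]
ft_force: [0.5, 1.1, -1.2]
finger_gap: 0.273
```

Run:
```python
from h import *
go([*m2w(-.0005,-.375),.25],-4.95)
```

```text
-> [ 0.5606 -0.2608  0.25  ] psi -4.95 row: 124.0 -0.5 4.8  -0.05 0.03 -0.04 rows>=3.0
```

>>> carry_out(moves="8 0 5 0 0 0;25 0 10 0 0 0;45 0 20 0 0 0;65 0 30 0 0 0;85 0 40 0 0 0;105 -0.5 50 0 0 0;118 -0.5 60 0 0 0;124 -0.5 65 0 0 0;124 -0.5 65 0 0 0;124 -0.5 65 0 0 0;124 -0.5 65 0 0 0")

```text
t: 31.73
position: [0.5607, -0.2607, 0.1908]
tool_rot: [0.0, 0.999, -0.043, 0.0]
ft_force: [0.1, 0.2, -0.3]
finger_gap: 0.272
```

Run:
```python
from h import *
shot('wrist','w17')
go([*m2w(-.0005,-.375),.12],-4.95)
go([*m2w(-.0005,-.375),.1045],-4.95)
```

```text
-> [ 0.5606 -0.2608  0.12  ] psi -4.95 row: -0.2 -0.1 71.1  0.03 -0.05 -0.01 rows>=1.7
-> [ 0.5606 -0.2608  0.1045] psi -4.95 row: -0.2 -0.1 86.6  0.03 -0.05 -0.01 rows>=2.1
```

View pics/w17.png

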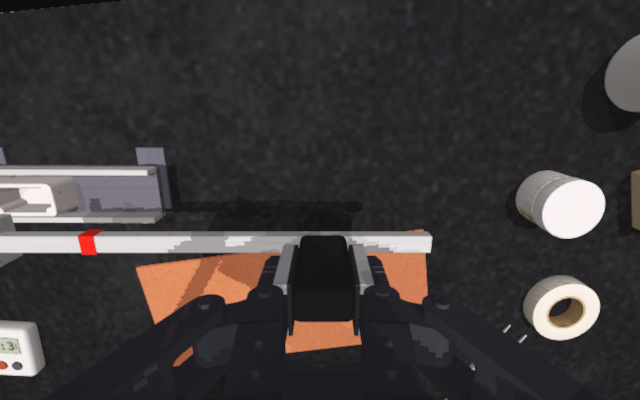

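Run:
```python
from h import *
p,d,K,T=load('wrist','w17')
C=cloud(d,K,T); F=np.dstack([(C[...,:2]-FC)@Rf,C[...,2]])
m=(F[...,2]>.068)&(F[...,2]<.08)&(abs(F[...,0])<.016)&(F[...,1]>-.42)&(F[...,1]<-.2); print('boat rear mouth y',F[m][:,1].min()+.15, 'x',F[m][:,0].min(),F[m][:,0].max())
m=(F[...,2]>.055)&(F[...,2]<.068)&(abs(F[...,0])<.03); print('lip end',F[m][:,1].min()+.15,F[m][:,0].min(),F[m][:,0].max())
m=(F[...,2]>.12)&(F[...,2]<.17)&(abs(F[...,0])<.025)&(F[...,1]>-.42); print('foot', F[m].min(0),F[m].max(0))
```

```text
boat rear mouth y -0.17496554629743752 x -0.01206894227440278 0.014072783433873205
lip end -0.24147906794571108 -0.022605573421664003 0.022566827237286827
foot [-0.01339673 -0.41999028  0.13712439] [ 0.0133713  -0.34698012  0.15370379]
```

The foot is centred at ±13.4 mm, 20 mm behind the last boat and inside the lips. Lowering.

>>> carry_out(moves="0 0 15 0 0 0;0 0 32 0 0 0;0 0 48 0 0 0;0 0 60 0 0 0;0 0 70 0 0 0;0 0 78 0 0 0;0 0 83 0 0 0;0 0 86 0 0 0;0 0 86 0 0 0;0 0 86 0 0 0;0 0 86 0 0 0;0 0 86 0 0 0")

```text
t: 32.78
position: [0.5613, -0.2612, 0.105]
tool_rot: [0.0, 0.999, -0.043, 0.001]
ft_force: [0.1, 0.6, -1.4]
finger_gap: 0.273
```

Run:
```python
from h import *
s=observe();print(s['ft_force'])
go([*m2w(-.0005,-.375),.1045],-4.95)
go([*m2w(-.0005,-.125),.1045],-4.95)
```

```text
[ 0.09372086  0.60053212 -1.44017698]
-> [ 0.5606 -0.2608  0.1045] psi -4.95 row: -0.8 -0.3 0.5  0.04 -0.06 0.00 rows>=0.0
-> [ 0.5822 -0.0117  0.1045] psi -4.95 row: -0.8 -250.3 0.3  0.04 -0.06 0.00 rows>=6.0
```

>>> carry_out(moves="-0.3 -5 0.3 0 0 0;-0.5 -10 0.3 0 0 0;-0.5 -15 0.3 0 0 0;-0.5 -20 0.3 0 0 0;-0.5 -25 0.3 0 0 0;-0.5 -32 0.3 0 0 0;-0.5 -40 0.3 0 0 0;-0.5 -48 0.3 0 0 0;-0.5 -56 0.3 0 0 0;-0.5 -64 0.3 0 0 0;-0.5 -72 0.3 0 0 0;-0.5 -80 0.3 0 0 0;-0.5 -88 0.3 0 0 0;-0.5 -96 0.3 0 0 0;-0.5 -104 0.3 0 0 0;-0.5 -112 0.3 0 0 0;-0.5 -118 0.3 0 0 0;-0.5 -122 0.3 0 0 0;-0.5 -125 0.3 0 0 0;-0.5 -125 0.3 0 0 0")

```text
t: 34.45
position: [0.5712, -0.1357, 0.1039]
tool_rot: [-0.0, 0.999, -0.043, -0.0]
ft_force: [-0.5, -0.0, -0.5]
finger_gap: 0.269
```

Run:
```python
from h import *
shot('wrist','w18');s=observe();print(s['ft_force'])
go([*m2w(-.0005,-.125),.1045],-4.95)
```

```text
[-0.09075545 -0.00863305 -0.81780306]
-> [ 0.5822 -0.0117  0.1045] psi -4.95 row: 0.3 -124.7 -0.6  -0.03 0.02 0.01 rows>=3.0
```

View pics/w18.png

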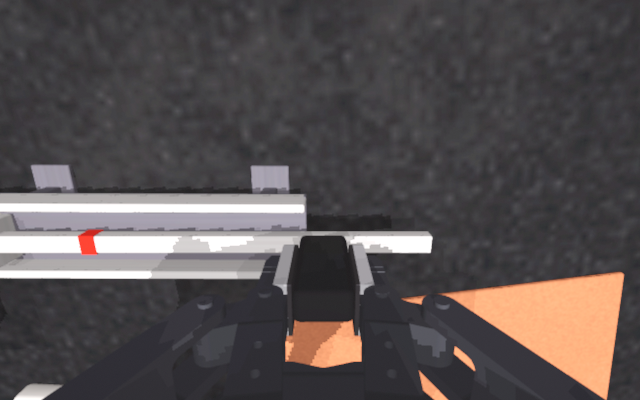

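The bar runs straight between the lips. Continuing the push.

>>> carry_out(moves="0 -4 -0.3 0 0 0;0.2 -10 -0.6 0 0 0;0.2 -17 -0.6 0 0 0;0.2 -25 -0.6 0 0 0;0.2 -33 -0.6 0 0 0;0.2 -41 -0.6 0 0 0;0.2 -49 -0.6 0 0 0;0.2 -57 -0.6 0 0 0;0.2 -65 -0.6 0 0 0;0.2 -73 -0.6 0 0 0;0.2 -81 -0.6 0 0 0;0.2 -89 -0.6 0 0 0;0.2 -97 -0.6 0 0 0;0.2 -105 -0.6 0 0 0;0.2 -111 -0.6 0 0 0;0.2 -116 -0.6 0 0 0;0.2 -120 -0.6 0 0 0;0.2 -123 -0.6 0 0 0;0.2 -125 -0.6 0 0 0;0.2 -125 -0.6 0 0 0")

```text
t: 36.17
position: [0.5822, -0.0115, 0.1046]
tool_rot: [-0.0, 0.999, -0.043, 0.0]
ft_force: [-0.3, 0.1, -1.1]
finger_gap: 0.27
```

>>> carry_out(moves="0 0 0 0 0 0;0 0 0 0 0 0;0 0 0 0 0 0;0 0 0 0 0 0")

```text
t: 36.5
position: [0.5822, -0.012, 0.1046]
tool_rot: [-0.0, 0.999, -0.043, 0.0]
ft_force: [-1.3, 0.4, -0.7]
finger_gap: 0.273
```

Run:
```python
from h import *
shot('wrist','w19');s=observe();print(s['ft_force'],s['position'],w2f(s['position'])+[0,.15],s['finger_gap'])
p,d,K,T=load('wrist','w19')
for u in range(40,140,6): pass
hsv=cv2.cvtColor(p,cv2.COLOR_RGB2HSV); m=((hsv[...,0]<6)|(hsv[...,0]>174))&(hsv[...,1]>180)&(hsv[...,2]>120); v,u=np.nonzero(m); k=(v>150)&(u<250)
print('red px',u[k].min() if k.any() else None,u[k].max() if k.any() else None,k.sum())
if k.any():
    q=wz(K,T,u[k].mean(),v[k].mean(),.0655); print('band mouth',w2f(q)+[0,.15])
```

```text
[-0.39628328  0.25533717 -0.36340193] [ 0.58221225 -0.0119856   0.1046158 ] [-0.00043906 -0.12525006] 0.273444024701815
red px 78 102 328
band mouth [ 0.00103525 -0.00135321]
```

View pics/w19.png

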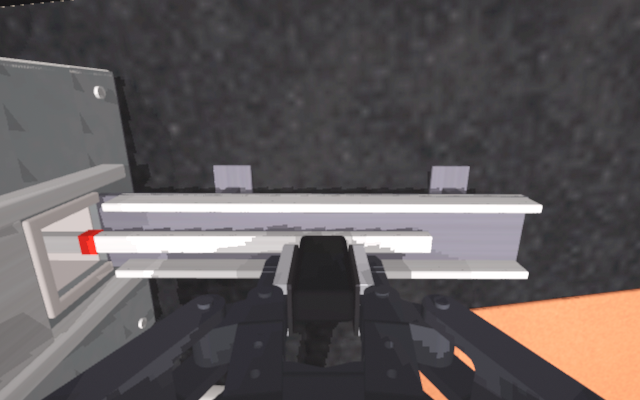

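The red band is at the mouth (90,242), which measures -1 mm, and no boat is left in the trough. Retracting.

>>> carry_out(moves="0 4 0 0 0 0;0 12 0 0 0 0;0 24 0 0 0 0;0 38 0 0 0 0;0 53 0 0 0 0;0 68 0 0 0 0;0 83 0 0 0 0;0 98 0 0 0 0;0 113 0 0 0 0;0 128 0 0 0 0;0 143 0 0 0 0;0 158 0 0 0 0;0 173 0 0 0 0;0 188 0 0 0 0;0 203 0 0 0 0;0 218 0 0 0 0;0 232 0 0 0 0;0 243 0 0 0 0;0 250 0 0 0 0;0 250 0 0 0 0")

```text
t: 38.22
position: [0.5605, -0.2625, 0.1047]
tool_rot: [0.0, 0.999, -0.044, 0.0]
ft_force: [0.1, 0.2, 0.4]
finger_gap: 0.27
```

>>> carry_out(moves="0 0 -8 0 0 0;0 0 -24 0 0 0;0 0 -44 0 0 0;0 0 -66 0 0 0;0 0 -90 0 0 0;-5 0 -110 0 0 0;-20 0 -130 0 0 0;-42 0 -145 0 0 0;-64 0 -150 0 0 0;-86 0 -150 0 0 0;-106 0 -150 0 0 0;-118 0 -150 0 0 0;-124 0 -150 0 0 0;-124 0 -150 0 0 0;-124 0 -150 0 0 0;-124 0 -150 0 0 0")

```text
t: 39.55
position: [0.4377, -0.2501, 0.2548]
tool_rot: [0.0, 0.999, -0.043, 0.0]
ft_force: [0.7, -0.5, -0.0]
finger_gap: 0.273
```

Run:
```python
from h import *
s=observe(); print(s['t'],s['position'],s['finger_gap'])
go([*f2w(-.1243,-.0850),.2546],-4.95)
```

```text
39.55 [ 0.43770714 -0.25013399  0.25483393] 0.2731714680809715
-> [0.4752 0.1882 0.2546] psi -4.95 row: -0.2 -440.0 0.2  0.01 -0.03 0.03 rows>=10.6
```

>>> carry_out(moves="0 -8 0 0 0 0;0 -25 0 0 0 0;0 -50 0 0 0 0;0 -80 0 0 0 0;0 -110 0 0 0 0;0 -140 0 0 0 0;0 -170 0 0 0 0;0 -200 0 0 0 0;0 -230 0 0 0 0;0 -260 0 0 0 0;0 -290 0 0 0 0;0 -320 0 0 0 0;0 -350 0 0 0 0;0 -378 0 0 0 0;0 -402 0 0 0 0;0 -422 0 0 0 0;0 -434 0 0 0 0;0 -440 0 0 0 0;0 -440 0 0 0 0;0 -440 0 0 0 0")

```text
t: 41.22
position: [0.4751, 0.1879, 0.2545]
tool_rot: [0.0, 0.999, -0.043, -0.0]
ft_force: [1.4, -0.8, 0.1]
finger_gap: 0.271
```

Run:
```python
from h import *
p,d,s=shot('wrist','w20')
p,d,K,T=load('wrist','w20')
C=cloud(d,K,T); Ct=(C-s['position'])@q2R(s['tool_rot']); F=np.dstack([(C[...,:2]-FC)@Rf,C[...,2]])
for y in (-.16,-.12,-.08,.04,.05):
    m=(abs(Ct[...,1]-y)<.004)&(abs(Ct[...,0])<.02)&(Ct[...,2]>.02)&(Ct[...,2]<.06); P=F[m]
    if len(P): print(y,len(P),'x',np.percentile(P[:,0],[5,95]).round(4),'z',np.median(P[:,2]).round(4))
m=(F[...,2]>.12)&(F[...,2]<.152)&(F[...,0]<-.1)&(F[...,0]>-.15)
for lo,hi in ((.03,.07),(-.08,-.04)):
    P=F[m&(F[...,1]>lo)&(F[...,1]<hi)]; print('hook',len(P),P.min(0).round(4),P.max(0).round(4))
go([*f2w(-.1243,-.0850),.1755],-4.95)
```

```text
-0.16 328 x [-0.1285 -0.1191] z 0.2152
-0.12 377 x [-0.1288 -0.1188] z 0.2154
-0.08 326 x [-0.1283 -0.1193] z 0.2151
0.04 331 x [-0.129  -0.1196] z 0.2147
0.05 327 x [-0.1289 -0.1196] z 0.2147
hook 675 [-0.1432  0.048   0.1237] [-0.1     0.0547  0.1498]
hook 484 [-0.1445 -0.0613  0.1245] [-0.1    -0.0551  0.1491]
-> [0.4752 0.1882 0.1755] psi -4.95 row: 0.1 -0.8 79.0  0.02 0.02 -0.04 rows>=1.9
```

View pics/w20.png

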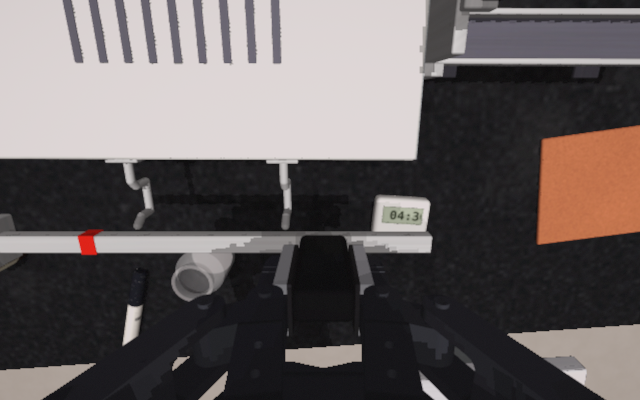

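>>> carry_out(moves="-0.3 -0.5 12 0 0 0;-0.3 -0.5 26 0 0 0;-0.3 -0.5 38 0 0 0;-0.3 -0.5 46 0 0 0;-0.3 -0.5 53 0 0 0;-0.3 -0.5 59 0 0 0;-0.3 -0.5 64 0 0 0;-0.3 -0.5 69 0 0 0;-0.3 -0.5 73 0 0 0;-0.3 -0.5 76 0 0 0;-0.3 -0.5 78 0 0 0;-0.3 -0.5 78.5 0 0 0;-0.3 -0.5 78.5 0 0 0;-0.3 -0.5 78.5 0 0 0;-0.3 -0.5 78.5 0 0 0;-0.3 -0.5 78.5 0 0 0")

```text
t: 42.6
position: [0.475, 0.1887, 0.1764]
tool_rot: [-0.0, 0.999, -0.043, 0.0]
ft_force: [-0.6, 1.1, -1.1]
finger_gap: 0.266
```

Run:
```python
from h import *
p,d,s=shot('wrist','w21'); print(s['position'],s['ft_force'])
go([*f2w(-.1243,-.0850),.1755],-4.95)
```

```text
[0.47498788 0.18869435 0.17637438] [-0.64959785  1.06215545 -1.0985988 ]
-> [0.4752 0.1882 0.1755] psi -4.95 row: 0.3 0.4 0.8  -0.01 -0.02 -0.00 rows>=0.0
```

View pics/w21.png

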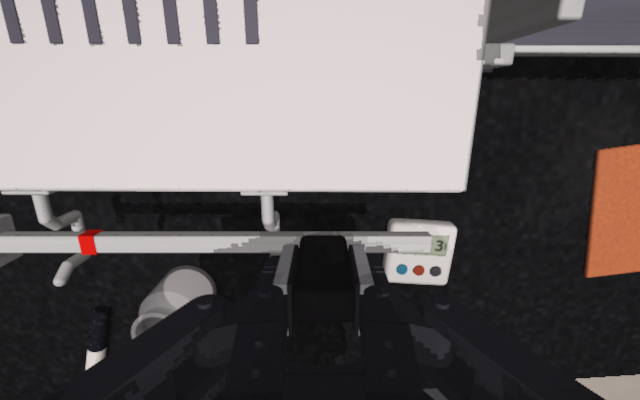

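The bar lies inside both hooks, at (75,225–280) and (270,195–235). I'll lower the last half millimetre and release slowly.

>>> carry_out(moves="0.2 0 0.4 0 0 0;0.2 0 0.8 0 0 0;0.2 0 0.8 0 0 0;0.2 0 0.8 0 0 0")

```text
t: 42.98
position: [0.4751, 0.1887, 0.1755]
tool_rot: [-0.0, 0.999, -0.043, 0.0]
ft_force: [0.4, 0.6, 0.9]
finger_gap: 0.27
```

>>> carry_out(moves="0 0 0 0 0 0;0 0 0 0 0 0;0 0 0 0 0 0;0 0 0 0 0 0;0 0 0 0 0 0;0 0 -5 0 0 0;0 0 -20 0 0 0;0 0 -45 0 0 0;0 0 -80 0 0 0;-30 0 -120 0 0 0;-36 10 -155 0 0 0;-36 10 -155 0 0 0;-36 10 -155 0 0 0;-36 10 -155 0 0 0", grip=1)

```text
t: 44.15
position: [0.4382, 0.1818, 0.3303]
tool_rot: [-0.0, 0.999, -0.043, 0.0]
ft_force: [0.6, 0.7, -0.1]
finger_gap: 1.001
```

Run:
```python
from h import *
shot('wrist','w22')
p,d,K,T=load('wrist','w22')
C=cloud(d,K,T); F=np.dstack([(C[...,:2]-FC)@Rf,C[...,2]])
m=(F[...,2]>.16)&(F[...,2]<.21)&(F[...,0]<-.11)&(F[...,0]>-.14)&(F[...,1]>-.12)&(F[...,1]<-.04)
P=F[m];top=P[P[:,2]>np.percentile(P[:,2],98)-.004]; print('handle top',len(top),top.min(0).round(4),top.max(0).round(4))
for y in (.08,.02,0,-.02,-.11,-.13):
    m=(abs(F[...,1]-y)<.004)&(F[...,2]>.12)&(F[...,2]<.15)&(F[...,0]<-.115)&(F[...,0]>-.135); P=F[m]
    if len(P): print('bar',y,len(P),'x',np.percentile(P[:,0],[5,95]).round(4),'z',np.median(P[:,2]).round(4))
go([*f2w(0,-.25),.36],85.05)
go([*f2w(0,-.167),.36],85.05)
```

```text
handle top 497 [-0.1312 -0.0978  0.1895] [-0.1176 -0.074   0.1941]
bar 0.08 104 x [-0.1289 -0.119 ] z 0.136
bar 0.02 103 x [-0.1288 -0.1192] z 0.1362
bar 0 103 x [-0.1289 -0.1192] z 0.1361
bar -0.02 104 x [-0.1288 -0.1193] z 0.1363
bar -0.11 86 x [-0.1291 -0.1197] z 0.1363
bar -0.13 89 x [-0.1291 -0.1198] z 0.1361
-> [0.5848 0.0131 0.36  ] psi 85.05 row: 160.9 155.2 -31.1  -0.07 0.11 -90.01 rows>=12.6
-> [0.592  0.0958 0.36  ] psi 85.05 row: 160.9 72.2 -31.2  -0.07 0.11 -90.01 rows>=12.6
```

View pics/w22.png

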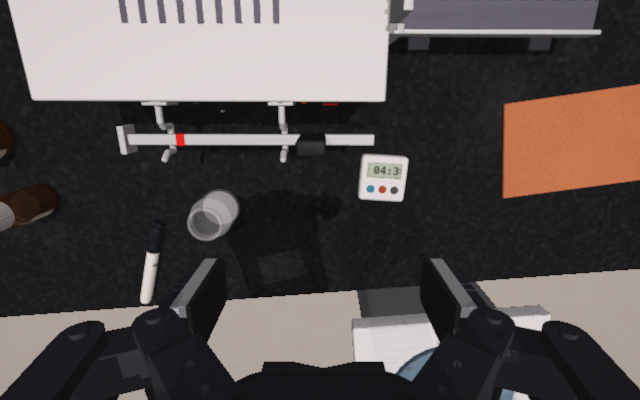

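The pusher hangs flat on both hooks: bar top z=0.136, handle up at (311,145), foot to the left at (125,139), origin about 98 mm left of the midpoint. Now the shutter.

>>> carry_out(moves="161 72 -31 0 0 -90;161 72 -31 0 0 -90;161 72 -31 0 0 -90;161 72 -31 0 0 -90;161 72 -31 0 0 -90;161 72 -31 0 0 -90;161 72 -31 0 0 -90;161 72 -31 0 0 -90;161 72 -31 0 0 -90;161 72 -31 0 0 -90;161 72 -31 0 0 -90;161 72 -31 0 0 -90;161 72 -31 0 0 -90;161 72 -31 0 0 -90;161 72 -31 0 0 -90;161 72 -31 0 0 -90;161 72 -31 0 0 -90")

```text
t: 45.62
position: [0.5924, 0.0961, 0.3605]
tool_rot: [-0.0, 0.737, 0.675, -0.0]
ft_force: [-0.5, -0.4, -0.6]
finger_gap: 1.002
```

Run:
```python
from h import *
shot('wrist','w23'); shot('top','t1')
p,d,K,T=load('wrist','w23')
C=cloud(d,K,T); F=np.dstack([(C[...,:2]-FC)@Rf,C[...,2]])
m=(F[...,2]>.22)&(F[...,2]<.28)&(F[...,1]<-.145)&(F[...,1]>-.19)&(abs(F[...,0])<.03)
print('griptop',m.sum(),np.median(F[m],0).round(4))
go([*f2w(0,-.167),.2425],85.05)
```

```text
griptop 511 [-1.000e-04 -1.592e-01  2.532e-01]
-> [0.592  0.0958 0.2425] psi 85.05 row: -0.4 -0.4 118.5  -0.03 0.00 -0.04 rows>=2.8
```

View pics/t1.png

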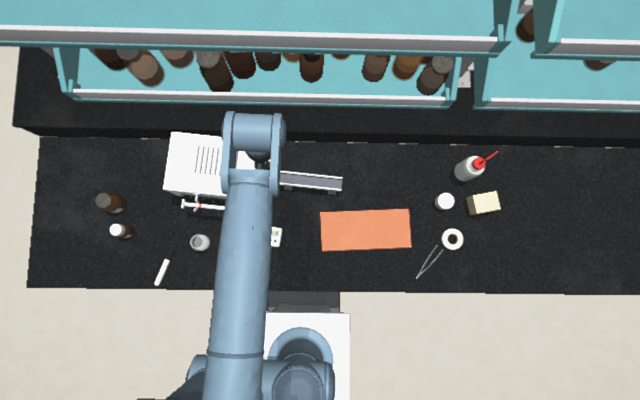

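View pics/w23.png

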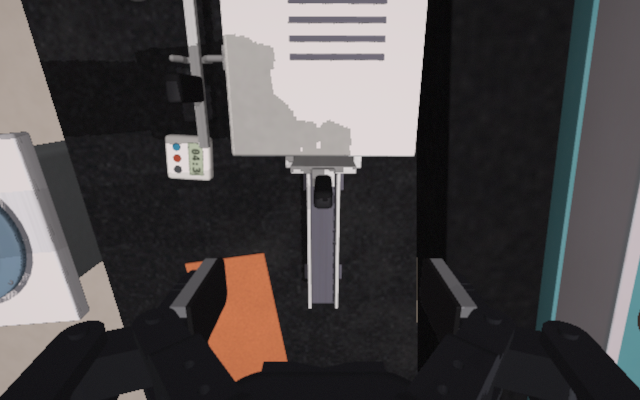

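The board and trough are empty of boats, and the shutter grip is still raised at (323,188). Now I'll grip it.

>>> carry_out(moves="-0.4 -0.4 30 0 0 0;-0.4 -0.4 60 0 0 0;-0.4 -0.4 85 0 0 0;-0.4 -0.4 102 0 0 0;-0.4 -0.4 113 0 0 0;-0.4 -0.4 118 0 0 0;-0.4 -0.4 118 0 0 0;-0.4 -0.4 118 0 0 0;-0.4 -0.4 118 0 0 0;-0.4 -0.4 118 0 0 0")

```text
t: 46.55
position: [0.5928, 0.0958, 0.245]
tool_rot: [0.001, 0.737, 0.676, 0.001]
ft_force: [0.8, -0.8, -1.1]
finger_gap: 1.0
```

>>> carry_out(moves="0 0 0 0 0 0;0 0 0 0 0 0;0 0 0 0 0 0;0 0 0 0 0 0;0 0 0 0 0 0;0 0 0 0 0 0;0 0 0 0 0 0;0 0 0 0 0 0;0 0 0 0 0 0;0 0 0 0 0 0", grip=0)

```text
t: 47.38
position: [0.592, 0.0958, 0.2433]
tool_rot: [-0.0, 0.737, 0.676, -0.0]
ft_force: [-0.5, -0.5, 0.9]
finger_gap: 0.152
```

>>> carry_out(moves="0 0 5 0 0 0;0 0 11 0 0 0;0 0 17 0 0 0;0 0 23 0 0 0;0 0 29 0 0 0;0 0 35 0 0 0;0 0 41 0 0 0;0 0 47 0 0 0;0 0 51 0 0 0;0 0 54 0 0 0;0 0 56 0 0 0;0 0 56 0 0 0;0 0 56 0 0 0;0 0 56 0 0 0")

```text
t: 48.55
position: [0.5921, 0.0958, 0.1884]
tool_rot: [0.0, 0.737, 0.676, -0.0]
ft_force: [-4.3, 0.2, 8.0]
finger_gap: 0.153
```

Run:
```python
from h import *
s=observe(); print(s['position'],s['ft_force'],s['finger_gap'])
```

```text
[0.59210556 0.09578445 0.18836681] [-4.3219727   0.22340955  7.97921361] 0.1530522711432899
```

>>> carry_out(moves="0 0 0 0 0 0;0 0 0 0 0 0;0 0 0 0 0 0;0 0 0 0 0 0;0 0 0 0 0 0;0 0 -10 0 0 0;0 0 -30 0 0 0;0 0 -60 0 0 0;0 0 -95 0 0 0;-30 0 -135 0 0 0;-33 0 -170 0 0 0;-33 0 -173 0 0 0;-33 0 -173 0 0 0;-33 0 -173 0 0 0;-33 0 -173 0 0 0", grip=1)

```text
t: 49.8
position: [0.5885, 0.0632, 0.3585]
tool_rot: [-0.001, 0.737, 0.676, -0.001]
ft_force: [0.0, 0.5, -0.2]
finger_gap: 0.998
```

Run:
```python
from h import *
shot('wrist','w24')
p,d,K,T=load('wrist','w24')
C=cloud(d,K,T); F=np.dstack([(C[...,:2]-FC)@Rf,C[...,2]])
m=(F[...,2]>.185)&(F[...,2]<.28)&(F[...,1]<-.145)&(F[...,1]>-.175)&(abs(F[...,0])<.012)
print('griptop',m.sum(),np.median(F[m],0).round(4))
go([0.45,0.05,.36],-4.95)
```

```text
griptop 285 [ 0.0002 -0.1625  0.1988]
-> [0.45 0.05 0.36] psi -4.95 row: -25.1 -136.8 -1.4  -0.16 0.16 90.02 rows>=12.6
```

View pics/w24.png

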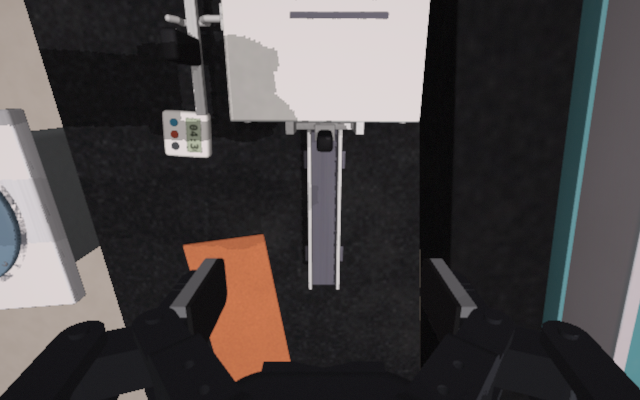

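The shutter is shut: grip top 0.1988, against 0.199 at the start. The pusher is still on its hooks and the gripper is clear of everything, so I'm handing in.

Run:
```python
from bench import *
print(observe()['t'], close_job())
```

```text
the job is handed in; nothing more can be done
49.85 None
```

I loaded the furnace and handed the job in at about 50 s of the 208 s allowed; the hand-in gave no verdict. I raised the shutter, stood all three boats in the trough, and pushed them in until the red band was at the mouth. I then hung the pusher back on its hooks and shut the shutter.

Last checks:
- **Shutter:** it opened 55 mm, and its grip top is back at 0.1988 m, against 0.199 m at the start.
- **Red band:** it measured about 1 mm outside the mouth, which puts the pusher's foot about 55 mm inside.
- **Pusher:** it hangs level on both hooks, handle up and foot to the left, with its origin about 98 mm left of the midpoint between the hooks.
- **Board and trough:** both are empty of boats in the last pictures.
- **Jar, timer and tub:** they look unmoved in the pictures. I did not measure them again.
- **Gripper:** it is open and clear of everything.

I could not see the boats inside the closed channel. That they are upright there is inferred from how they stood in the trough and the low forces read at the tool when I checked during the push. No check failed or disagreed.

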